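# Load the engraving machine with lockets, run it with its key and unload it

## Robot

A 6-joint arm with a two-finger parallel gripper is mounted at the origin on the work surface. World frame = base frame: x ahead of the robot, y to its left, z up, the work surface at z = 0. Lengths are in m, angles in rad, forces in N, time in s.
With the tool pointing down it reaches from about 0.325 to 0.775 m from the base axis. Payload 9.3 kg.
Tool frame: the origin (TCP) lies on the centre line of the jaws, within the pads' length; the fingertips stand 19 mm ahead of it and the grasp point (between the pads) is the TCP; z points along the fingers, y is the line along which they close (so a half turn about z gives the same grasp; the last joint's range is limited). The gripper opens to 85 mm and grips with 20 to 120 N. Pads are 22 mm wide; open, the fingers measure 114 mm over their backs; the gripper's body (76 mm by 85 mm) begins 54 mm behind the grasp point. The pads swing forward as they close: fully open they stand 13 mm farther back than shut.
Start: joints at [-1.261, 0.259, 0.021, 1.334, 0, 1.418], TCP at [0.246, -0.492, 0.25] pointing down, gripper open.
Joint ranges: [-3.04, 3.04], [-0.91, 1.82], [-1.04, 1.36], [-1.92, 1.95], [-1.52, 1.45], [-3.14, 3.14]. Speed limits (rad/s): [2.22, 2.22, 2.79, 3.14, 3.14, 3.14].

## Interface

Orientations are given as a 3x3 rotation matrix whose columns are the frame's x, y, z axes.
In Python, from bench import manip gives the robot as it stands.
- The arm moves only by the tool apply_moves, never from a script. Its argument "steps" is text: rows parted by semicolons, each of 7 numbers parted by spaces: the turn, a rotation vector about the tool's x, y, z in degrees, then the shift along the tool's x, y, z in cm, then the opening, from 0 (shut) to 1 (fully open). In form: ax ay az dx dy dz hand; .... A call has 1 to 20 rows; each row shifts and turns the commanded pose from where the row before left it, along the tool's axes as they then stand; what a row does not reach is not made up. A row lasts 1/12 s, in which the tool goes at most 41.7 mm and 7.16 degrees, less where a joint would pass 70% of its speed; a pose out of reach is approached as far as the arm can. A call is refused whole if a number of a shift passes 4.17 or a number of a turn 7.16, either way. A call with a gripper value outside its range is refused whole. The fingers move at their own pace and stop on an object; the grip force is fixed at half the most. Time passes only in rows, so rows that do not move let the fingers close. It gives the time, the measured TCP pose, the force, the opening and the grip force at its end, in the units of the state.
- manip.observe(): the state, without advancing time (a new reading comes with each control period).
- manip.camera(name): name is "side" or "top"; returns the picture (400x640x3 uint8, red, green, blue); there is no depth.
- manip.camera_params(name): a dict with "K" (3x3 intrinsics, pixels), "view" (4x4, takes a point from world to camera coordinates). Camera axes: x right, y up, looking along -z (the intrinsics and any distortion apply to the point x, -y, -z); pixel columns grow to the right and rows downward; lengths in m; the calibration is good to about 2 mm. A picture is of the moment at which its call begins. camera_params takes no time and is no camera call.
- manip.sign_off(): hands the job in; it is judged then, once.
The state is a dict: "time_s": time; "joints": joint angles; "qd": joint speeds; "effort": joint torques, N m; "position": TCP position; "eef_rot": TCP orientation; "contact_force": force on the tool from outside, world axes, zero at the start; "ft_torque": the same for the moment, N m; "finger_gap": finger opening in m; "gripper_force": force on a finger pad.
Only numpy, scipy, OpenCV 4.12 (cv2) and the standard library are available. Lean on these libraries where they do the work, as an engineer would, in place of code of your own. Each camera call takes 0.05 s, during which the arm holds its last target. There are 200 camera calls.

## Task

Pull the engraving machine's tray carriage fully out to its black loading stop and, with it there, lay every locket from the blue mat flat and face up on the tray's floor, one to a pocket; then push the carriage fully home under the head to the red stop. Only then put the key from the stand into the switch, fully down, turn it clockwise as far as it goes, keep it on for three seconds to engrave, and turn it fully back to off, leaving it in the switch. After that pull the carriage fully out to the black stop again, lay every locket flat and face up back on the blue mat, and leave the rest of the bench undisturbed.

Things in the scene. Friction and masses are not known exactly. Their poses are not given: they have to be found in the camera images.
- machine: bench engraving machine, fixed, placed and turned differently each time. Grey bed 130 mm (x) by 370 mm (y), 24 mm high with two steel rods; origin on the table. A white engraving head overhangs the bed at the -y end: it fills y -150 to -60, x -35 to +170, from z = 160 mm (lens) up to 310 mm, on a column behind at x +105 to +165. A tray carriage slides along the bed's y
- carriage (a joint): position of the tray carriage along the bed, m: 0 = against the black loading stop at the +y end (tray clear of the head), 0.200 = against the red stop at the -y end, fully home with the tray under the head; it moves along the machine's -y as the value grows. Slides with about 2 N of friction and stays where left. Starts in between
- tray (a point): centre of the tray's grey felt floor, 40 mm above the table; axes as the machine's. The square tray has 2 by 2 pockets, each 58 mm by 58 mm clear, pocket centres at x, y = +-31 mm; the aluminium rims and dividers are 4 mm thick and stand 5 mm above the floor
- grip (a point): top centre of the carriage's black upright grip post, 18 mm diameter, free for 62 mm below this point; it stands on a flat 30 mm wide arm, 150 mm to the +y side of the tray centre; axes as the machine's
- switchbox: fixed yellow key-switch box, 110 mm by 90 mm, 22 mm high, with a green and a red lamp up to 32 mm high at x = +52 mm; the steel switch barrel (40 mm diameter, top 56 mm above the table) stands on it at the box's origin. Origin on the table; it and the key stand change places and turn from start to start
- slot (a point): centre of the mouth of the key slot, on top of the switch barrel, 56 mm above the table; turns with the barrel. The slot is 17 mm along x by 9 mm along y and 32 mm deep; a small red mark lies on the +x side
- rotor (a joint): angle of the switch barrel, rad: 0 = off (slot along the box's x), 1.05 = on, against its stop; grows clockwise seen from above. Stiff enough to stay where it is left
- keystand: fixed dark wooden block 70 mm (x) by 60 mm, 40 mm high, with a slot in its top in which the key stands; origin on the table
- key: the switch key, standing upright: a red bow 28 mm (x) by 12 mm (y) by 38 mm high, and under it a flat steel blade 14 mm (x) by 6 mm (y) by 24 mm long. Origin at the centre of the shoulder, where the bow's underside meets the blade; z up. Either way round fits the slot; fully in, the shoulder rests on the barrel's top. About 0.2 rad of turning play in the slot
- mat: fixed blue felt mat, 240 mm by 240 mm, 3 mm thick, on which the lockets lie; origin at the centre of its underside
- locket1: a round brass locket lying face up: disc 38 mm across and 14 mm thick, with a small solid hanging loop at its rim reaching 29 mm from the disc's axis along its own +x, 5 to 10 mm above its underside; origin at the centre of the underside, z up. Grip it across y, clear of the loop. Two to four lockets are there at the start, the others absent
- locket2: a round steel locket lying face up: disc 38 mm across and 14 mm thick, with a small solid hanging loop at its rim reaching 29 mm from the disc's axis along its own +x, 5 to 10 mm above its underside; origin at the centre of the underside, z up. Grip it across y, clear of the loop. Two to four lockets are there at the start, the others absent
- locket3: a round copper locket lying face up: disc 38 mm across and 14 mm thick, with a small solid hanging loop at its rim reaching 29 mm from the disc's axis along its own +x, 5 to 10 mm above its underside; origin at the centre of the underside, z up. Grip it across y, clear of the loop. Two to four lockets are there at the start, the others absent
- locket4: a round brass locket lying face up: disc 38 mm across and 14 mm thick, with a small solid hanging loop at its rim reaching 29 mm from the disc's axis along its own +x, 5 to 10 mm above its underside; origin at the centre of the underside, z up. Grip it across y, clear of the loop. Two to four lockets are there at the start, the others absent
- jar: clear jar with a blue lid, 48 mm diameter, 55 mm high; does not belong to the job, leave it standing where it is
- loupe: black eye loupe, 34 mm diameter, 30 mm high; does not belong to the job, leave it standing where it is
- dish: small brass dish, 70 mm across, 22 mm high; does not belong to the job, leave it standing where it is
- pliers_green: pliers with green handles lying flat, 120 mm long, 11 mm high; does not belong to the job, leave it standing where it is
- pliers_red: pliers with red handles lying flat, 120 mm long, 11 mm high; does not belong to the job, leave it standing where it is
- tub: yellow can, 64 mm diameter, 40 mm high; does not belong to the job, leave it standing where it is
- ringclamp: wooden ring clamp lying flat, 110 mm by 26 mm, 24 mm high; does not belong to the job, leave it standing where it is
Not all that is in view belongs to the job. Of the things like the switchbox, leave any that is white; of the rest the larger one is meant. Leave any purple look-alike of the locket4 alone.

How it is judged:
On the way, in this order (a step that is already met when the one before it is completed fails the run):
1. the carriage is pulled out to its loading stop (value of joint carriage below 0.006 m), for 0.2 s.
2. with the carriage at the loading stop, every locket lies flat in a tray pocket, released (value of joint carriage below 0.02 m and x of locket1 in the frame of tray between -0.062 and 0.062 m and y of locket1 in the frame of tray between -0.062 and 0.062 m and z of locket1 in the frame of tray between -0.003 and 0.003 m and angle between each of locket1, locket2, locket3, locket4's own z axis and vertical below 0.12 rad and x of locket2 in the frame of tray between -0.062 and 0.062 m and y of locket2 in the frame of tray between -0.062 and 0.062 m and z of locket2 in the frame of tray between -0.003 and 0.003 m and x of locket3 in the frame of tray between -0.062 and 0.062 m and y of locket3 in the frame of tray between -0.062 and 0.062 m and z of locket3 in the frame of tray between -0.003 and 0.003 m and x of locket4 in the frame of tray between -0.062 and 0.062 m and y of locket4 in the frame of tray between -0.062 and 0.062 m and z of locket4 in the frame of tray between -0.003 and 0.003 m and contact force between the fingers and locket1 below 0.05 N and contact force between the fingers and locket2 below 0.05 N and contact force between the fingers and locket3 below 0.05 N and contact force between the fingers and locket4 below 0.05 N), for 0.2 s.
3. the carriage is fully home under the head with every locket still flat in its pocket (value of joint carriage above 0.194 m and x of locket1 in the frame of tray between -0.062 and 0.062 m and y of locket1 in the frame of tray between -0.062 and 0.062 m and z of locket1 in the frame of tray between -0.003 and 0.003 m and angle between each of locket1, locket2, locket3, locket4's own z axis and vertical below 0.12 rad and x of locket2 in the frame of tray between -0.062 and 0.062 m and y of locket2 in the frame of tray between -0.062 and 0.062 m and z of locket2 in the frame of tray between -0.003 and 0.003 m and x of locket3 in the frame of tray between -0.062 and 0.062 m and y of locket3 in the frame of tray between -0.062 and 0.062 m and z of locket3 in the frame of tray between -0.003 and 0.003 m and x of locket4 in the frame of tray between -0.062 and 0.062 m and y of locket4 in the frame of tray between -0.062 and 0.062 m and z of locket4 in the frame of tray between -0.003 and 0.003 m and contact force between the fingers and locket1 below 0.05 N and contact force between the fingers and locket2 below 0.05 N and contact force between the fingers and locket3 below 0.05 N and contact force between the fingers and locket4 below 0.05 N), for 0.2 s.
4. the key is fully down in the switch, which is still off (horizontal distance between key and slot below 0.004 m and z of key in the frame of slot between -0.004 and 0.004 m and angle between key's own z axis and vertical below 0.15 rad and value of joint rotor below 0.35 rad), for 0.1 s.
5. the switch is turned on with the key in it (horizontal distance between key and slot below 0.004 m and z of key in the frame of slot between -0.004 and 0.004 m and angle between key's own z axis and vertical below 0.15 rad and value of joint rotor above 0.9 rad and value of joint carriage above 0.194 m), for 2 s.
6. the switch is turned back off, with the key still in it (horizontal distance between key and slot below 0.004 m and z of key in the frame of slot between -0.004 and 0.004 m and angle between key's own z axis and vertical below 0.15 rad and value of joint rotor below 0.12 rad), for 0.1 s.
7. the carriage is pulled out to its loading stop again, the switch off (value of joint carriage below 0.006 m and value of joint rotor below 0.12 rad), for 0.2 s.
8. every locket lies flat on the blue mat again, released (x of locket1 in the frame of mat between -0.115 and 0.115 m and y of locket1 in the frame of mat between -0.115 and 0.115 m and z of locket1 in the frame of mat between 0 and 0.006 m and angle between each of locket1, locket2, locket3, locket4's own z axis and vertical below 0.12 rad and x of locket2 in the frame of mat between -0.115 and 0.115 m and y of locket2 in the frame of mat between -0.115 and 0.115 m and z of locket2 in the frame of mat between 0 and 0.006 m and x of locket3 in the frame of mat between -0.115 and 0.115 m and y of locket3 in the frame of mat between -0.115 and 0.115 m and z of locket3 in the frame of mat between 0 and 0.006 m and x of locket4 in the frame of mat between -0.115 and 0.115 m and y of locket4 in the frame of mat between -0.115 and 0.115 m and z of locket4 in the frame of mat between 0 and 0.006 m and contact force between the fingers and locket1 below 0.05 N and contact force between the fingers and locket2 below 0.05 N and contact force between the fingers and locket3 below 0.05 N and contact force between the fingers and locket4 below 0.05 N), for 0.2 s.
At the end, for the whole second after the job is handed in: carriage out (below 0.006 m), each locket face up, flat (0.12 rad) on the mat's top (3 mm, its centre 5 mm inside the edges), key fully in the switch (shoulder within 4 mm of the barrel's top and axis), switch off (below 0.12 rad), all released and at rest (all of step 7 and all of step 8 and horizontal distance between key and slot below 0.004 m and z of key in the frame of slot between -0.004 and 0.004 m and angle between key's own z axis and vertical below 0.15 rad and linear speed of each of key, locket1, locket2, locket3, locket4 below 0.03 m/s); the robot touches nothing.
It fails at once if a bystander is moved more than 30 mm or knocked over (distance of any of jar, loupe, dish, pliers_green, pliers_red, tub, ringclamp from where it was at the start of the episode above 0.03 m or angle between any of jar, loupe, dish, pliers_green, pliers_red, tub, ringclamp's own z axis and vertical above 0.6 rad).
Of locket1, locket2, locket3, locket4 only 2 to 4 are there at a start; the rules pass over those that are not, and their reading is None.
At some moment in a run one of locket1, locket2, locket3, locket4 may be knocked a few centimetres aside while the robot is not near it.
It also fails if it takes over 210 s, if anything falls off the work surface, if the arm or the gripper's body presses on something with over 40 N, if the wrist force passes 120 N, or if a joint passes its speed limit or range.

## Working session

There is one attempt and no reset: what is moved stays moved. The work goes in short steps, Python scripts to look and compute and a tool call to move; the robot and the scene stay as the last step left them, time stands still between calls to the robot, and variables do not carry over. Pictures are saved under pics/ and viewed, at most 15 in all, crops included, and the job is handed in when it is done.

Besides the shell and the picture viewer there is one more tool, called after "Request:" by a JSON object that holds its "api" and its "payload". apply_moves: Moves the arm, as the interface text tells. Its arguments: {"type":"object","properties":{"steps":{"type":"string"}},"required":["steps"]}

```bash
mkdir -p pics; ls; python3 - <<'E'
from bench import manip
import cv2,numpy as np
for n in("top","side"):
    im=manip.camera(n); cv2.imwrite(f"pics/{n}0.png",im[:,:,::-1])
    p=manip.camera_params(n); print(n,np.round(p["K"],2).tolist(),np.round(p["view"],4).tolist(),p.keys())
s=manip.observe();print(s)
E
```

```text
pics
top [[458.35, 0.0, 312.06], [0.0, 458.35, 197.03], [0.0, 0.0, 1.0]] [[-0.0151, -0.9999, -0.0009, 0.0477], [0.9816, -0.015, 0.1901, -0.5453], [-0.1901, 0.002, 0.9818, -1.4428], [0.0, 0.0, 0.0, 1.0]] dict_keys(['K', 'view'])
side [[395.47, 0.0, 319.48], [0.0, 395.47, 194.02], [0.0, 0.0, 1.0]] [[-0.9975, -0.0702, 0.0057, 0.5429], [0.0575, -0.7657, 0.6407, -0.0685], [-0.0406, 0.6394, 0.7678, -1.1914], [0.0, 0.0, 0.0, 1.0]] dict_keys(['K', 'view'])
{'time_s': 0.1, 'joints': array([-1.26061408e+00,  2.59184303e-01,  2.08675579e-02,  1.33372841e+00,
       -2.49490987e-05,  1.41819526e+00]), 'qd': array([ 0.0020801 , -0.0007209 ,  0.00334987,  0.00108876, -0.0004764 ,
       -0.00294873]), 'effort': array([ 4.86488279e-03, -5.56692231e+01,  3.45070553e+01,  1.16091289e-02,
       -1.12461553e-04,  5.05467753e-06]), 'position': array([ 0.24546284, -0.49193937,  0.24971209]), 'eef_rot': array([[ 8.94813405e-01,  4.46440149e-01, -4.04940727e-04],
       [ 4.46440302e-01, -8.94812640e-01,  1.18161529e-03],
       [ 1.65174425e-04, -1.23810706e-03, -9.99999220e-01]]), 'contact_force': array([ 0.0720625 , -0.34686625, -0.11686068]), 'ft_torque': array([-0.00778518,  0.03192032,  0.00606763]), 'gripper_force': 0.0, 'finger_gap': 0.08540181735977397}
```

View pics/top0.png

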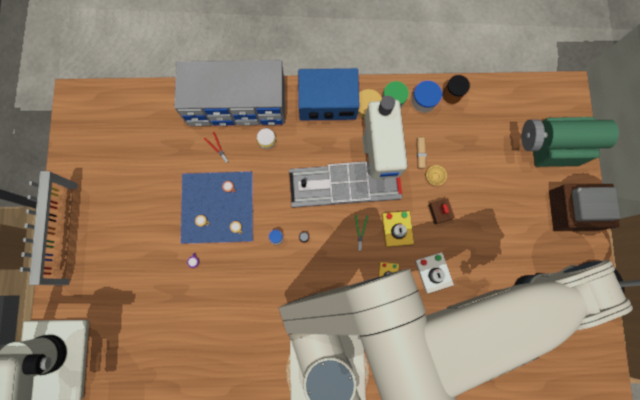

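View pics/side0.png

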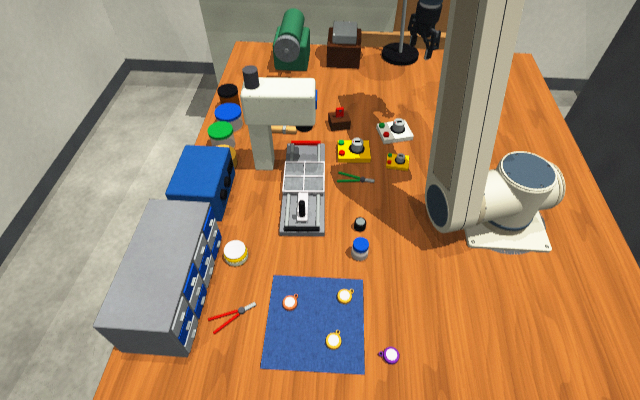

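The top view shows the machine with its grip at about (303,185) and tray at (350,183). The key stand with the red key is at (441,210). There are three lockets on the mat, at (228,186), (201,221) and (236,227).

- **Switch candidates:** large yellow (398,228), small yellow (389,268) and white (435,272). The large yellow one fits, since white is excluded and it is the larger of the other two.
- **Purple look-alike:** it lies off the mat at (193,261), so I'll leave it alone.

I'll confirm these in enlarged crops.

```bash
python3 - <<'E'
import cv2,numpy as np
t=cv2.imread("pics/top0.png");s=cv2.imread("pics/side0.png")
def g(im,x0,y0,w,h,k,n):
    c=cv2.resize(im[y0:y0+h,x0:x0+w],None,fx=k,fy=k,interpolation=cv2.INTER_CUBIC)
    for i in range(0,w,20): cv2.putText(c,str(x0+i),(i*k,10),0,.35,(255,255,255),1);cv2.line(c,(i*k,12),(i*k,18),(255,255,255),1)
    for i in range(0,h,20): cv2.putText(c,str(y0+i),(0,i*k+4),0,.35,(255,255,255),1)
    cv2.imwrite(n,c)
g(t,285,150,180,140,4,"pics/c1.png"); g(t,175,160,140,110,5,"pics/c2.png")
g(s,270,90,150,150,4,"pics/c3.png"); g(s,250,230,160,150,4,"pics/c4.png")
E
```

```text
(no output)
```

View pics/c1.png

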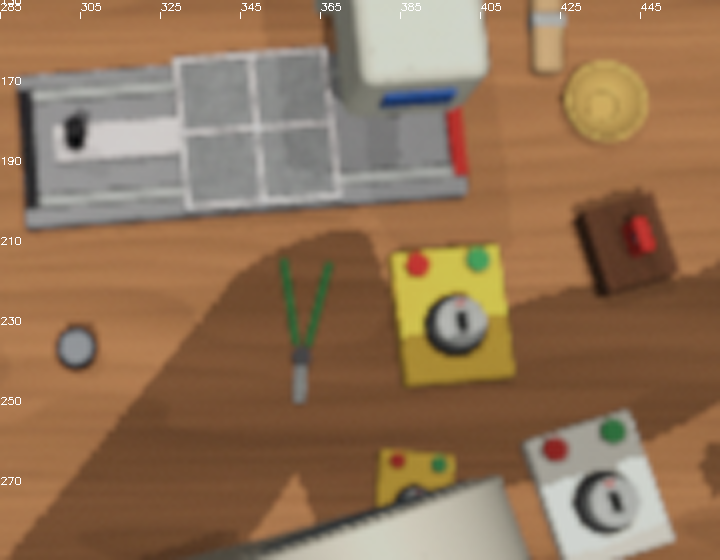

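View pics/c3.png

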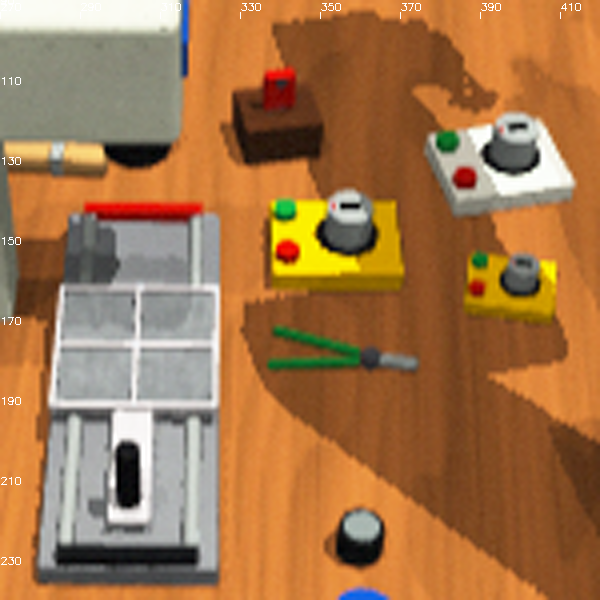

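View pics/c2.png

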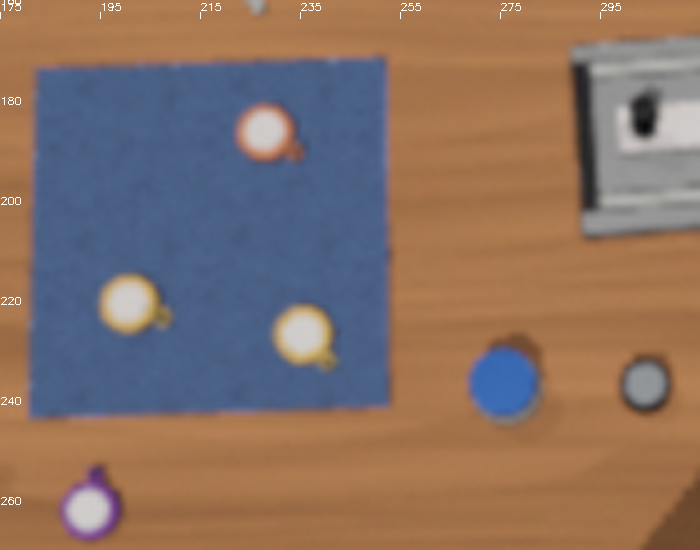

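View pics/c4.png

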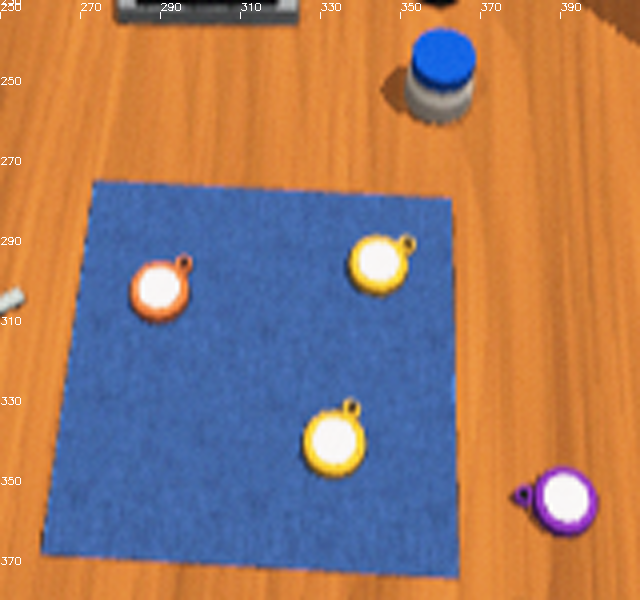

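```bash
cat > h.py <<'E'
import numpy as np,cv2
from bench import manip
P={n:manip.camera_params(n) for n in("top","side")}
def proj(n,X):
    v=P[n]["view"];X=np.atleast_2d(X);c=X@v[:3,:3].T+v[:3,3];c=c*[1,-1,-1];q=c@P[n]["K"].T;return q[:,:2]/q[:,2:]
def ray(n,uv):
    v=P[n]["view"];d=np.linalg.inv(P[n]["K"])@[uv[0],uv[1],1];R=v[:3,:3]
    return -R.T@v[:3,3],R.T@(d*[1,-1,-1])
def atz(n,uv,z):
    o,d=ray(n,uv);return o+d*(z-o[2])/d[2]
def tri(a,b):
    M=[];r=[]
    for n,uv in(("top",a),("side",b)):
        o,d=ray(n,uv);d=d/np.linalg.norm(d);A=np.eye(3)-np.outer(d,d);M.append(A);r.append(A@o)
    return np.linalg.lstsq(np.vstack(M),np.hstack(r),rcond=None)[0]
def blobs(n,im,box,f,mn=8):
    x0,y0,x1,y1=box;c=im[y0:y1,x0:x1].astype(int)
    m=f(c[...,0],c[...,1],c[...,2]).astype(np.uint8);k,_,st,ce=cv2.connectedComponentsWithStats(m)
    return [(ce[i]+[x0,y0],st[i,4]) for i in range(1,k) if st[i,4]>=mn]
white=lambda r,g,b:(r>150)&(g>140)&(b>140)
E
cat > m.py <<'E'
from h import *
t=cv2.imread("pics/top0.png")[:,:,::-1];s=cv2.imread("pics/side0.png")[:,:,::-1]
np.set_printoptions(precision=4,suppress=True)
T=blobs("top",t,(183,174,252,242),white);S=blobs("side",s,(266,280,364,370),white)
print(T,S)
for a,_ in T:
    for b,_ in S:
        X=tri(a,b)
        e=max(np.linalg.norm(proj("top",X)[0]-a),np.linalg.norm(proj("side",X)[0]-b))
        if e<1.5: print("locket",a,X,e,"@z.017",atz("top",a,.017),atz("side",b,.017))
ct=lambda p,k,x0,y0:np.array([x0+(p[0]+.5)/k-.5,y0+(p[1]+.5)/k-.5])
c1=lambda *p:ct(p,4,285,150);c2=lambda *p:ct(p,5,175,160);c3=lambda *p:ct(p,4,270,90);c4=lambda *p:ct(p,4,250,230)
pts={"trayNW":(c1(174,58),c3(52,406)),"traySW":(c1(188,208),c3(217,406)),"trayNE":(c1(326,47),c3(62,287)),"traySE":(c1(341,197),c3(217,287)),
"trayC":(c1(257,128),c3(135,345)),"griptop":(c1(76,118),c3(127,446)),"slot":(c1(462,320),c3(349,206)),"keybowtop":(c1(636,229),c3(280,73)),
"redlampT":(c1(417,264),c3(287,250)),"greenlamp":(c1(478,258),c3(285,208)),
"matNW":(c2(37,70),c4(43,552)),"matNE":(c2(386,58),c4(94,181)),"matSE":(c2(389,405),c4(451,199)),"matSW":(c2(30,417),c4(458,577)),
"loopCu":(c2(296,152),c4(184,263)),"loopB1":(c2(163,318),c4(351,408)),"loopB2":(c2(327,358),c4(406,244)),
"blackstop":(c1(30,148),c3(127,552)),"redstop":(c1(458,141),c3(144,208))}
for k,(a,b) in pts.items(): 
    X=tri(a,b); print(k,X,"err",np.round(np.linalg.norm(proj("top",X)[0]-a),2),"top@",atz("top",a,{"t":.045,"g":.1,"s":.056,"k":.078,"m":.003,"l":.0105,"r":.03,"b":.03}[k[0]]))
# boxes
for nm,f,box,z in(("yellow",lambda r,g,b:(r>110)&(g>90)&(b<90)&(g*1.45>r),(380,208,416,250),.022),("keystand",lambda r,g,b:(r<95)&(g<60),(425,195,458,228),.04),("bow",lambda r,g,b:(r>110)&(g<70),(425,195,458,228),.07)):
    x0,y0,x1,y1=box;c=t[y0:y1,x0:x1].astype(int);m=f(c[...,0],c[...,1],c[...,2])
    p=np.argwhere(m)[:,::-1]+[x0,y0];r=cv2.minAreaRect(p.astype(np.float32));B=cv2.boxPoints(r);print(nm,len(p),r);print(np.array([atz("top",q,z) for q in B])[:,:2])
E
python3 m.py
```

```text
[(array([227.3889, 185.6111]), np.int32(54)), (array([200.0172, 220.069 ]), np.int32(58)), (array([235.    , 226.3051]), np.int32(59))] [(array([344.2927, 294.6707]), np.int32(82)), (array([289.3023, 301.5   ]), np.int32(86)), (array([333.0485, 339.6311]), np.int32(103))]
locket [227.3889 185.6111] [0.5971 0.323  0.0162] 0.2969136316837234 @z.017 [0.5962 0.323  0.017 ] [0.5978 0.3232 0.017 ]
locket [200.0172 220.069 ] [0.4821 0.411  0.0166] 0.5198575744956861 @z.017 [0.4808 0.4112 0.017 ] [0.4832 0.4108 0.017 ]
locket [235.     226.3051] [0.4592 0.2949 0.017 ] 0.3795035572257065 @z.017 [0.4583 0.2951 0.017 ] [0.4601 0.2946 0.017 ]
locket [235.     226.3051] [ 0.4833  0.3323 -0.1992] 1.172129155836576 @z.017 [0.4583 0.2951 0.017 ] [0.4832 0.4108 0.017 ]
trayNW [ 0.6578 -0.0157  0.0431] err 0.19 top@ [ 0.658  -0.0157  0.045 ]
traySW [ 0.5322 -0.0246  0.0431] err 0.23 top@ [ 0.5311 -0.0244  0.045 ]
trayNE [ 0.6661 -0.1428  0.0414] err 0.1 top@ [ 0.6655 -0.1424  0.045 ]
traySE [ 0.5398 -0.1503  0.0428] err 0.32 top@ [ 0.5383 -0.1499  0.045 ]
trayC [ 0.5995 -0.0834  0.0414] err 0.42 top@ 
[... 737 characters left out ...]
23 0.3885 0.0096] err 0.41 top@ [0.4709 0.3886 0.0105]
loopB2 [0.4426 0.2793 0.0112] err 0.02 top@ [0.4426 0.2794 0.0105]
blackstop [0.5876 0.105  0.0299] err 0.32 top@ [0.5865 0.1051 0.03  ]
redstop [ 0.5992 -0.2535  0.0259] err 3.33 top@ [ 0.587 -0.251  0.03 ]
yellow 905 ((397.5, 227.0), (38.0, 35.0), 90.0)
[[ 0.5114 -0.1852]
 [ 0.5096 -0.3011]
 [ 0.384  -0.2939]
 [ 0.3858 -0.1798]]
keystand 327 ((439.64154052734375, 211.74530029296875), (22.115049362182617, 18.406312942504883), 74.05460357666016)
[[ 0.5205 -0.3397]
 [ 0.5364 -0.3989]
 [ 0.4657 -0.4137]
 [ 0.45   -0.355 ]]
bow 42 ((445.5, 208.0), (8.0, 5.0), 90.0)
[[ 0.5133 -0.3808]
 [ 0.5131 -0.3969]
 [ 0.4871 -0.395 ]
 [ 0.4873 -0.379 ]]
```

The picks agree between the two views: locket tops at 16–17 mm, tray rim at 43 mm, slot at 54 mm and grip at 102 mm. The crops confirm the large yellow switchbox, with slot at top pixel (400,230), and the red key at (444,207). The brass lockets are at (200,220) and (235,226), and the copper one at (227,186).

I'll turn to the tray diagonal (yaw 48.4°) and use it for everything on the tray.

```bash
cat > d.py <<'E'
# usage: d.py [yaw0=deg assumed after turn] x,y,z[,yaw] ... : per-leg tool-frame shifts (cm), turn first then shift
import sys;from h import *
s=manip.observe();p=s["position"];R=s["eef_rot"];yaw=np.degrees(np.arctan2(R[1,0],R[0,0]))
print("t",round(s["time_s"],2),"p",np.round(p,4),"yaw",round(yaw,2),"tilt",np.round(R[:2,2],4),"F",np.round(s["contact_force"],1),"gap",round(s["finger_gap"],4),"j1,j6",np.round(s["joints"][[0,5]],2))
for a in sys.argv[1:]:
    q=list(map(float,a.split(",")));y2=q[3] if len(q)>3 else yaw
    c,n=np.cos(np.radians(y2)),np.sin(np.radians(y2));d=(np.array(q[:3])-p)*100
    print(a,"turn az",round(-(y2-yaw),2),"shift",np.round([c*d[0]+n*d[1],n*d[0]-c*d[1],-d[2]],2),"len",round(np.linalg.norm(d),1))
    p=np.array(q[:3]);yaw=y2
E
python3 d.py .42,-.02,.25,48.4 .5905,.066,.18 .5905,.066,.075
```

```text
t 0.1 p [ 0.2455 -0.4919  0.2497] yaw 26.52 tilt [-0.0004  0.0012] F [ 0.1 -0.3 -0.1] gap 0.0854 j1,j6 [-1.26  1.42]
.42,-.02,.25,48.4 turn az -21.88 shift [ 4.688e+01 -1.828e+01 -3.000e-02] len 50.3
.5905,.066,.18 turn az -0.0 shift [17.75  7.04  7.  ] len 20.3
.5905,.066,.075 turn az -0.0 shift [ 0.   0.  10.5] len 10.5
```

Request:
{"api": "apply_moves", "payload": {"steps": "0 0 -5.5 0 0 0 1;0 0 -5.5 0 0 0 1;0 0 -5.5 0 0 0 1;0 0 -5.5 0 0 0 1"}}

```text
time_s: 0.43
position: [0.2455, -0.492, 0.2499]
eef_rot: [[0.659, 0.752, -0.0], [0.752, -0.659, 0.001], [0.0, -0.001, -1.0]]
contact_force: [-0.4, 0.6, -0.4]
finger_gap: 0.0856
gripper_force: 0.0
```

Request:
{"api": "apply_moves", "payload": {"steps": "0 0 0 3.6 -1.4 0 1;0 0 0 3.6 -1.4 0 1;0 0 0 3.6 -1.4 0 1;0 0 0 3.6 -1.4 0 1;0 0 0 3.6 -1.4 0 1;0 0 0 3.6 -1.4 0 1;0 0 0 3.6 -1.4 0 1;0 0 0 3.6 -1.4 0 1;0 0 0 3.6 -1.4 0 1;0 0 0 3.6 -1.4 0 1;0 0 0 3.6 -1.4 0 1;0 0 0 3.6 -1.4 0 1;0 0 0 3.6 -1.4 0 1;0 0 0 2.95 1.15 1.1 1;0 0 0 2.95 1.15 1.1 1;0 0 0 2.95 1.15 1.1 1;0 0 0 2.95 1.15 1.1 1;0 0 0 2.95 1.15 1.1 1;0 0 0 2.95 1.15 1.1 1;0 0 0 0 0 0 1"}}

```text
time_s: 2.1
position: [0.5911, 0.068, 0.1804]
eef_rot: [[0.661, 0.75, -0.003], [0.75, -0.661, 0.001], [-0.001, -0.003, -1.0]]
contact_force: [-1.5, 0.1, -0.6]
finger_gap: 0.0859
gripper_force: 0.0
```

```bash
python3 d.py .5905,.066,.075 .585,.161,.075
```

```text
t 2.1 p [0.5911 0.068  0.1804] yaw 48.61 tilt [-0.0031  0.0008] F [-1.5  0.1 -0.6] gap 0.0859 j1,j6 [-0.03  2.27]
.5905,.066,.075 turn az -0.0 shift [-0.18  0.09 10.54] len 10.5
.585,.161,.075 turn az -0.0 shift [ 6.76 -6.69 -0.  ] len 9.5
```

Request:
{"api": "apply_moves", "payload": {"steps": "0 0 0 -0.18 0.1 2.6 1;0 0 0 0 0 2.6 1;0 0 0 0 0 2.6 1;0 0 0 0 0 2.7 1;0 0 0 0 0 0 0;0 0 0 0 0 0 0;0 0 0 0 0 0 0;0 0 0 0 0 0 0;0 0 0 0 0 0 0;0 0 0 0 0 0 0;0 0 0 0 0 0 0;0 0 0 0 0 0 0;0 0 0 1.05 -1.05 0 0;0 0 0 1.05 -1.05 0 0;0 0 0 1.05 -1.05 0 0;0 0 0 1.05 -1.05 0 0"}}

```text
time_s: 3.43
position: [0.5851, 0.1232, 0.0809]
eef_rot: [[0.663, 0.749, 0.003], [0.749, -0.663, -0.001], [0.002, 0.003, -1.0]]
contact_force: [1.0, -2.6, 6.6]
finger_gap: 0.0165
gripper_force: 58.4
```

Request:
{"api": "apply_moves", "payload": {"steps": "0 0 0 0.7 -0.7 0 0;0 0 0 0.7 -0.7 0 0;0 0 0 0.7 -0.7 0 0;0 0 0 0.4 -0.4 0 0;0 0 0 0 0 0 0"}}

```text
time_s: 3.85
position: [0.5829, 0.1597, 0.081]
eef_rot: [[0.662, 0.75, 0.003], [0.75, -0.662, 0.001], [0.003, 0.002, -1.0]]
contact_force: [0.8, 2.9, 7.0]
finger_gap: 0.0165
gripper_force: 58.4
```

Request:
{"api": "apply_moves", "payload": {"steps": "0 0 0 0.35 -0.35 0 0;0 0 0 0.35 -0.35 0 0;0 0 0 0 0 0 0"}}

```text
time_s: 4.1
position: [0.5823, 0.1691, 0.0809]
eef_rot: [[0.662, 0.749, 0.003], [0.749, -0.662, 0.001], [0.003, 0.002, -1.0]]
contact_force: [1.3, 2.1, 6.3]
finger_gap: 0.0164
gripper_force: 58.5
```

Request:
{"api": "apply_moves", "payload": {"steps": "0 0 0 0.35 -0.35 0 0;0 0 0 0.35 -0.35 0 0;0 0 0 0 0 0 0"}}

```text
time_s: 4.35
position: [0.5823, 0.1706, 0.0808]
eef_rot: [[0.667, 0.745, 0.003], [0.745, -0.667, -0.016], [-0.01, 0.013, -1.0]]
contact_force: [2.1, -44.1, 10.4]
finger_gap: 0.0161
gripper_force: 60.8
```

Request:
{"api": "apply_moves", "payload": {"steps": "0 0 0 -0.3 0.3 0 0;0 0 0 -0.1 0.1 0 0;0 0 0 0 0 0 1;0 0 0 0 0 0 1;0 0 0 0 0 0 1;0 0 0 0 0 0 1;0 0 0 0 0 0 1;0 0 0 0 0 0 1;0 0 0 0 0 -4 1;0 0 0 0 0 -4 1;0 0 0 -2 0 -4 1;0 0 0 -3 0 -2 1;0 0 0 -3 0 0 1;0 0 0 0 0 0 1"}}

```text
time_s: 5.52
position: [0.5266, 0.1116, 0.2185]
eef_rot: [[0.663, 0.749, 0.002], [0.749, -0.663, -0.001], [0.001, 0.002, -1.0]]
contact_force: [0.7, 0.6, 0.3]
finger_gap: 0.0855
gripper_force: 0.0
```

```bash
python3 d.py .4592,.2949,.12,43.4 .5971,.323,.12,57; python3 - <<'E'
from h import *
for n in("top","side"): cv2.imwrite(f"pics/{n}1.png",manip.camera(n)[:,:,::-1])
t=cv2.imread("pics/top1.png");s=cv2.imread("pics/side1.png")
c=np.hstack([t[130:330,170:470],s[100:300+100-100,230:430][:200]])
cv2.imwrite("pics/v1.png",cv2.resize(c,None,fx=1.6,fy=1.6,interpolation=3))
for a in blobs("top",t[:,:,::-1],(183,174,252,242),white):print("top",a,atz("top",a[0],.017))
for a in blobs("side",s[:,:,::-1],(266,280,364,370),white):print("side",a,atz("side",a[0],.017))
E
```

```text
t 5.52 p [0.5266 0.1116 0.2185] yaw 48.46 tilt [ 0.0018 -0.0007] F [0.7 0.6 0.3] gap 0.0855 j1,j6 [0.05 2.35]
.4592,.2949,.12,43.4 turn az 5.06 shift [  7.69 -17.95   9.85] len 21.9
.5971,.323,.12,57 turn az -13.6 shift [ 9.87 10.03 -0.  ] len 14.1
top (array([227.38888889, 185.61111111]), np.int32(54)) [0.5961828  0.32296051 0.017     ]
top (array([250.15189873, 227.87341772]), np.int32(79)) [0.45231948 0.24503173 0.017     ]
top (array([200.12727273, 219.96363636]), np.int32(55)) [0.48116477 0.41084838 0.017     ]
top (array([234.92727273, 226.34545455]), np.int32(55)) [0.45815582 0.29532806 0.017     ]
side (array([344.29885057, 294.82758621]), np.int32(87)) [0.46011283 0.2950109  0.017     ]
side (array([289.24175824, 301.46153846]), np.int32(91)) [0.59793189 0.32308024 0.017     ]
side (array([333.        , 339.65384615]), np.int32(104)) [0.4833489  0.41086942 0.017     ]
```

View pics/v1.png

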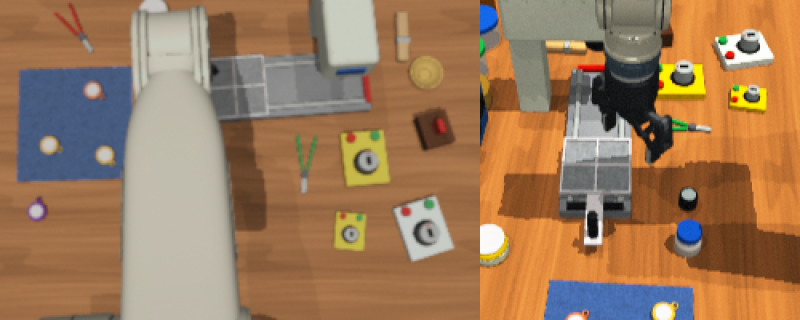

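The picture shows the carriage at the black stop, with the grip arm over it. The lockets haven't moved, at (227,186), (200,220) and (235,226) in the top view. Before the first grasp I'll find the fingertip height by touching bare mat with the jaws at the grasp gap.

Request:
{"api": "apply_moves", "payload": {"steps": "0 0 0 1.88 -1.36 2.3 0.45;0 0 0 1.88 -1.36 2.3 0.45;0 0 0 1.88 -1.36 2.3 0.45;0 0 0 1.88 -1.36 2.3 0.45;0 0 0 1.88 -1.36 2.3 0.45;0 0 0 1.88 -1.36 2.3 0.45;0 0 0 0 0 2 0.45;0 0 0 0 0 1.5 0.45;0 0 0 0 0 0.7 0.45;0 0 0 0 0 0 0.45"}}

```text
time_s: 6.45
position: [0.5416, 0.2527, 0.0341]
eef_rot: [[0.662, 0.75, -0.004], [0.75, -0.662, -0.001], [-0.003, -0.002, -1.0]]
contact_force: [-0.6, 0.1, 0.5]
finger_gap: 0.0382
gripper_force: 0.0
```

Request:
{"api": "apply_moves", "payload": {"steps": "0 0 0 0 0 0.4 0.45;0 0 0 0 0 0 0.45"}}

```text
time_s: 6.62
position: [0.543, 0.2523, 0.0327]
eef_rot: [[0.663, 0.749, 0.001], [0.749, -0.663, 0.0], [0.001, 0.0, -1.0]]
contact_force: [-0.1, -0.3, 0.4]
finger_gap: 0.0384
gripper_force: 0.0
```

Request:
{"api": "apply_moves", "payload": {"steps": "0 0 0 0 0 0.3 0.45;0 0 0 0 0 0 0.45"}}

```text
time_s: 6.78
position: [0.5428, 0.2521, 0.0299]
eef_rot: [[0.663, 0.749, 0.001], [0.749, -0.663, 0.0], [0.001, 0.0, -1.0]]
contact_force: [1.5, 0.3, -0.1]
finger_gap: 0.0384
gripper_force: 0.0
```

Request:
{"api": "apply_moves", "payload": {"steps": "0 0 0 0 0 0.3 0.45;0 0 0 0 0 0 0.45"}}

```text
time_s: 6.95
position: [0.5425, 0.2521, 0.0265]
eef_rot: [[0.663, 0.749, 0.0], [0.749, -0.663, 0.0], [0.0, 0.0, -1.0]]
contact_force: [0.1, 0.1, -0.4]
finger_gap: 0.0382
gripper_force: 0.0
```

Request:
{"api": "apply_moves", "payload": {"steps": "0 0 0 0 0 0.3 0.45;0 0 0 0 0 0 0.45"}}

```text
time_s: 7.12
position: [0.5424, 0.2521, 0.0232]
eef_rot: [[0.662, 0.749, -0.0], [0.749, -0.662, -0.0], [-0.0, -0.0, -1.0]]
contact_force: [0.4, -0.2, -0.2]
finger_gap: 0.0384
gripper_force: 0.0
```

Request:
{"api": "apply_moves", "payload": {"steps": "0 0 0 0 0 0.2 0.45;0 0 0 0 0 0 0.45"}}

```text
time_s: 7.28
position: [0.5424, 0.2522, 0.0212]
eef_rot: [[0.662, 0.749, -0.0], [0.749, -0.662, -0.0], [-0.0, -0.0, -1.0]]
contact_force: [1.0, 1.1, -0.6]
finger_gap: 0.0384
gripper_force: 0.0
```

Request:
{"api": "apply_moves", "payload": {"steps": "0 0 0 0 0 0.2 0.45;0 0 0 0 0 0 0.45"}}

```text
time_s: 7.45
position: [0.5426, 0.2523, 0.0207]
eef_rot: [[0.662, 0.749, 0.001], [0.749, -0.662, 0.0], [0.001, 0.0, -1.0]]
contact_force: [-3.4, -2.3, 12.8]
finger_gap: 0.0385
gripper_force: 6.2
```

Contact is at TCP z = 20.8 mm, so the tips are about 18 mm ahead at the 38 mm gap. I'll grasp with the tips 7 mm above the locket's underside, which clears the 5 mm rims. That puts the TCP at z ≈ 28 mm on the mat.

```bash
python3 d.py .5425,.2523,.07 .4592,.2949,.07,43.4 .4592,.2949,.028
```

```text
t 7.45 p [0.5426 0.2523 0.0207] yaw 48.52 tilt [0.0008 0.0002] F [-3.4 -2.3 12.8] gap 0.0385 j1,j6 [0.3  2.59]
.5425,.2523,.07 turn az -0.0 shift [-0.   -0.01 -4.93] len 4.9
.4592,.2949,.07,43.4 turn az 5.12 shift [-3.13 -8.82 -0.  ] len 9.4
.4592,.2949,.028 turn az -0.0 shift [0.  0.  4.2] len 4.2
```

Request:
{"api": "apply_moves", "payload": {"steps": "0 0 0 0 0 -2.5 0.75;0 0 0 0 0 -2.5 0.75;0 0 5.1 0 0 0 0.75;0 0 0 -1.04 -2.94 0 0.75;0 0 0 -1.04 -2.94 0 0.75;0 0 0 -1.04 -2.94 0 0.75;0 0 0 0 0 0 0.75;0 0 0 0 0 0 0.75"}}

```text
time_s: 8.12
position: [0.4581, 0.2956, 0.0699]
eef_rot: [[0.725, 0.689, 0.0], [0.689, -0.725, 0.0], [0.0, 0.0, -1.0]]
contact_force: [0.3, -0.6, -0.2]
finger_gap: 0.0643
gripper_force: 0.0
```

```bash
python3 d.py .4592,.2949,.028,43.4
```

```text
t 8.12 p [0.4581 0.2956 0.0699] yaw 43.54 tilt [0.0003 0.0001] F [ 0.3 -0.6 -0.2] gap 0.0643 j1,j6 [0.42 2.8 ]
.4592,.2949,.028,43.4 turn az 0.14 shift [0.03 0.13 4.19] len 4.2
```

Request:
{"api": "apply_moves", "payload": {"steps": "0 0 0 0 0.13 2 0.75;0 0 0 0 0 2.2 0.75;0 0 0 0 0 0 0.75;0 0 0 0 0 0 0;0 0 0 0 0 0 0;0 0 0 0 0 0 0;0 0 0 0 0 0 0;0 0 0 0 0 0 0"}}

```text
time_s: 8.78
position: [0.4612, 0.294, 0.0289]
eef_rot: [[0.727, 0.687, 0.002], [0.687, -0.727, 0.001], [0.002, 0.001, -1.0]]
contact_force: [1.2, -2.5, 6.9]
finger_gap: 0.035
gripper_force: 59.9
```

```bash
python3 - <<'E'
from h import *
u=np.array
th=np.radians(3.4);R=u([[np.cos(th),-np.sin(th)],[np.sin(th),np.cos(th)]])
p0=u([.5983,-.0832]);print("tray est",p0+R[:,1]*(.1706-.0665))
# tray corners now from side view
s=manip.camera("side");cv2.imwrite("pics/side2.png",s[:,:,::-1])
for y in(.018,.0205,.023):
  C=u([.592,y]);print(y,[np.round(proj("side",[*(C+R@u(q)),.045])[0],1).tolist() for q in((.064,.064),(-.064,.064),(.064,-.064),(-.064,-.064),(0,0))])
cv2.imwrite("pics/v2.png",cv2.resize(s[150:300,260:370],None,fx=4,fy=4,interpolation=3)[:,:,::-1])
E
python3 d.py
```

```text
tray est [0.59212621 0.02071677]
0.018 [[279.8, 217.8], [324.6, 218.3], [282.9, 184.1], [324.7, 184.6], [303.0, 200.6]]
0.0205 [[279.6, 218.5], [324.6, 219.0], [282.8, 184.7], [324.7, 185.2], [302.9, 201.2]]
0.023 [[279.5, 219.2], [324.5, 219.7], [282.7, 185.3], [324.6, 185.8], [302.9, 201.9]]
t 8.83 p [0.4612 0.294  0.0289] yaw 43.4 tilt [0.0025 0.0006] F [ 0.9 -1.3  6.7] gap 0.0348 j1,j6 [0.41 2.8 ]
```

View pics/v2.png

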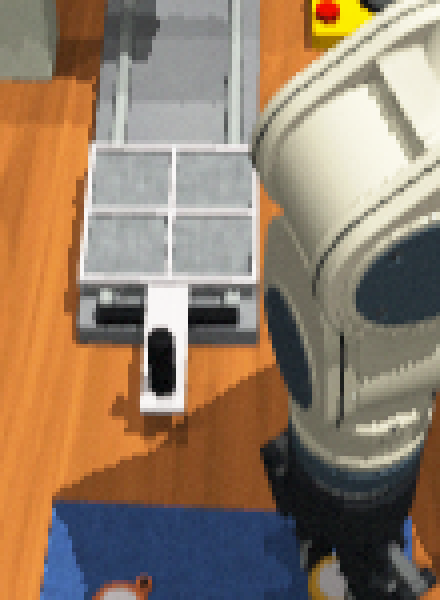

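The gap of 35 mm fits a gripped disc, so the locket is held. The tray centre is at about (0.5915, 0.0215), and its corner pixels match the prediction to about 1 px.

```bash
python3 d.py .4612,.294,.15 .5624,-.0112,.15,48.4 .5624,-.0112,.067
```

```text
t 8.83 p [0.4612 0.294  0.0289] yaw 43.4 tilt [0.0025 0.0006] F [ 0.9 -1.3  6.7] gap 0.0348 j1,j6 [0.41 2.8 ]
.4612,.294,.15 turn az -0.0 shift [  0.     0.   -12.11] len 12.1
.5624,-.0112,.15,48.4 turn az -5.0 shift [-16.1   27.83  -0.  ] len 32.2
.5624,-.0112,.067 turn az -0.0 shift [0.  0.  8.3] len 8.3
```

Request:
{"api": "apply_moves", "payload": {"steps": "0 0 0 0 0 -3 0;0 0 0 0 0 -4 0;0 0 0 0 0 -4 0;0 0 -5 0 0 -1.1 0;0 0 0 -1.79 3.09 0 0;0 0 0 -1.79 3.09 0 0;0 0 0 -1.79 3.09 0 0;0 0 0 -1.79 3.09 0 0;0 0 0 -1.79 3.09 0 0;0 0 0 -1.79 3.09 0 0;0 0 0 -1.79 3.09 0 0;0 0 0 -1.79 3.09 0 0;0 0 0 -1.79 3.09 0 0;0 0 0 0 0 3 0;0 0 0 0 0 2 0;0 0 0 0 0 0 0;0 0 0 0 0 0 0"}}

```text
time_s: 10.25
position: [0.5607, -0.0112, 0.0984]
eef_rot: [[0.664, 0.748, -0.002], [0.748, -0.664, 0.0], [-0.001, -0.002, -1.0]]
contact_force: [-0.2, -0.5, -0.3]
finger_gap: 0.0347
gripper_force: 60.0
```

```bash
python3 d.py .5624,-.0112,.067,48.4
```

```text
t 10.25 p [ 0.5607 -0.0112  0.0984] yaw 48.4 tilt [-0.0018  0.0004] F [-0.2 -0.5 -0.3] gap 0.0347 j1,j6 [-0.17  2.13]
.5624,-.0112,.067,48.4 turn az 0.0 shift [0.11 0.13 3.14] len 3.1
```

Request:
{"api": "apply_moves", "payload": {"steps": "0 0 0 0.1 0.1 1.5 0;0 0 0 0 0 1.2 0;0 0 0 0 0 0.4 0;0 0 0 0 0 0 0;0 0 0 0 0 0 0"}}

```text
time_s: 10.67
position: [0.5632, -0.0108, 0.0688]
eef_rot: [[0.663, 0.748, 0.001], [0.748, -0.663, -0.0], [0.001, 0.001, -1.0]]
contact_force: [-0.1, 0.3, 0.3]
finger_gap: 0.0343
gripper_force: 60.0
```

Request:
{"api": "apply_moves", "payload": {"steps": "0 0 0 0 0 0.2 0;0 0 0 0 0 0 0"}}

```text
time_s: 10.83
position: [0.563, -0.011, 0.0663]
eef_rot: [[0.664, 0.748, 0.001], [0.748, -0.664, -0.0], [0.001, 0.001, -1.0]]
contact_force: [0.1, 0.6, -0.2]
finger_gap: 0.0345
gripper_force: 60.0
```

Request:
{"api": "apply_moves", "payload": {"steps": "0 0 0 0 0 0.12 0;0 0 0 0 0 0 0"}}

```text
time_s: 11.0
position: [0.563, -0.011, 0.0658]
eef_rot: [[0.664, 0.748, 0.002], [0.748, -0.664, -0.0], [0.001, 0.002, -1.0]]
contact_force: [-2.7, 1.0, 9.8]
finger_gap: 0.0343
gripper_force: 61.2
```

Request:
{"api": "apply_moves", "payload": {"steps": "0 0 0 0 0 -0.05 0.6;0 0 0 0 0 0 0.6;0 0 0 0 0 0 0.6;0 0 0 0 0 0 0.6;0 0 0 0 0 -3 0.6;0 0 0 0 0 -4 0.75;0 0 0 0 0 -2.5 0.75;0 0 0 0 0 0 0.75"}}

```text
time_s: 11.67
position: [0.5648, -0.0114, 0.1652]
eef_rot: [[0.664, 0.748, 0.008], [0.748, -0.664, -0.001], [0.004, 0.007, -1.0]]
contact_force: [0.3, 0.4, 0.0]
finger_gap: 0.0643
gripper_force: 0.0
```

```bash
cat > look.py <<'E'
from h import *;import sys
k=sys.argv[1];I={}
for n in("top","side"): I[n]=manip.camera(n);cv2.imwrite(f"pics/{n}{k}.png",I[n][:,:,::-1])
for n,b in(("top",(183,174,252,242)),("side",(266,280,364,370))):
    for a in blobs(n,I[n],b,white,30):
        if a[1]<130: print("mat",n,a[0].round(1),a[1],atz(n,a[0],.017).round(4))
for n,b in(("top",(275,160,345,210)),("side",(276,183,328,222))):
    w2=lambda r,g,b:(np.minimum(np.minimum(r,g),b)>210)
    for a in blobs(n,I[n],b,w2,12): print("tray",n,a[0].round(1),a[1],atz(n,a[0],.054).round(4))
E
python3 look.py 3;python3 d.py .5624,-.0112,.16 .5971,.323,.16,57 .5971,.323,.0285
```

```text
mat top [227.4 185.6] 54 [0.5962 0.323  0.017 ]
mat top [200.1 220. ] 53 [0.481  0.4111 0.017 ]
mat side [289.2 301.3] 93 [0.598  0.3228 0.017 ]
mat side [333.  339.7] 105 [0.4833 0.411  0.017 ]
tray side [290.9 214.5] 90 [0.6206 0.0786 0.054 ]
tray side [321.8 217.8] 12 [0.5322 0.0836 0.054 ]
t 11.77 p [ 0.5631 -0.0112  0.1607] yaw 48.42 tilt [ 0.0021 -0.0003] F [-0.2 -0.5 -0.1] gap 0.064 j1,j6 [-0.17  2.13]
.5624,-.0112,.16 turn az -0.0 shift [-0.05 -0.05  0.07] len 0.1
.5971,.323,.16,57 turn az -8.58 shift [ 29.92 -15.29  -0.  ] len 33.6
.5971,.323,.0285 turn az -0.0 shift [ 0.    0.   13.15] len 13.2
```

Request:
{"api": "apply_moves", "payload": {"steps": "0 0 -4.3 0 0 0 0.75;0 0 -4.3 0 0 0 0.75;0 0 0 2.99 -1.53 0 0.75;0 0 0 2.99 -1.53 0 0.75;0 0 0 2.99 -1.53 0 0.75;0 0 0 2.99 -1.53 0 0.75;0 0 0 2.99 -1.53 0 0.75;0 0 0 2.99 -1.53 0 0.75;0 0 0 2.99 -1.53 0 0.75;0 0 0 2.99 -1.53 0 0.75;0 0 0 2.99 -1.53 0 0.75;0 0 0 2.99 -1.53 0 0.75;0 0 0 0 0 4 0.75;0 0 0 0 0 4 0.75;0 0 0 0 0 0 0.75;0 0 0 0 0 0 0.75"}}

```text
time_s: 13.1
position: [0.5952, 0.3224, 0.077]
eef_rot: [[0.544, 0.839, -0.007], [0.839, -0.544, -0.003], [-0.006, -0.004, -1.0]]
contact_force: [0.0, -0.4, 1.0]
finger_gap: 0.0641
gripper_force: 0.0
```

```bash
python3 d.py .5971,.323,.0285,57
```

```text
t 13.1 p [0.5952 0.3224 0.077 ] yaw 57.02 tilt [-0.0065 -0.0026] F [ 0.  -0.4  1. ] gap 0.0641 j1,j6 [0.37 2.52]
.5971,.323,.0285,57 turn az 0.02 shift [0.16 0.12 4.85] len 4.9
```

Request:
{"api": "apply_moves", "payload": {"steps": "0 0 0 0.05 0.1 2 0.75;0 0 0 0 0 2 0.75;0 0 0 0 0 0.8 0.75;0 0 0 0 0 0 0.75;0 0 0 0 0 0 0.75"}}

```text
time_s: 13.52
position: [0.5989, 0.3228, 0.0335]
eef_rot: [[0.545, 0.839, 0.001], [0.839, -0.545, 0.0], [0.001, 0.001, -1.0]]
contact_force: [0.0, -0.3, 1.1]
finger_gap: 0.064
gripper_force: 0.0
```

Request:
{"api": "apply_moves", "payload": {"steps": "0 0 0 -0.1 -0.1 0.45 0.75;0 0 0 0 0 0 0.75;0 0 0 0 0 0 0;0 0 0 0 0 0 0;0 0 0 0 0 0 0;0 0 0 0 0 0 0;0 0 0 0 0 0 0;0 0 0 0 0 0 0"}}

```text
time_s: 14.18
position: [0.5971, 0.3227, 0.0285]
eef_rot: [[0.544, 0.839, 0.001], [0.839, -0.544, 0.0], [0.001, 0.001, -1.0]]
contact_force: [-1.1, 0.5, 5.9]
finger_gap: 0.0344
gripper_force: 59.1
```

```bash
python3 d.py .598,.323,.15 .6206,.0542,.15,48.4
```

```text
t 14.18 p [0.5971 0.3227 0.0285] yaw 57.02 tilt [0.0012 0.0004] F [-1.1  0.5  5.9] gap 0.0344 j1,j6 [0.37 2.52]
.598,.323,.15 turn az -0.0 shift [  0.07   0.06 -12.15] len 12.1
.6206,.0542,.15,48.4 turn az 8.62 shift [-18.6   19.54  -0.  ] len 27.0
```

Request:
{"api": "apply_moves", "payload": {"steps": "0 0 0 0 0 -4 0;0 0 0 0 0 -4 0;0 0 0 0 0 -4 0;0 0 4.3 0 0 -0.2 0;0 0 4.3 0 0 0 0;0 0 0 -2.33 2.44 0 0;0 0 0 -2.33 2.44 0 0;0 0 0 -2.33 2.44 0 0;0 0 0 -2.33 2.44 0 0;0 0 0 -2.33 2.44 0 0;0 0 0 -2.33 2.44 0 0;0 0 0 -2.33 2.44 0 0;0 0 0 -2.33 2.44 0 0;0 0 0 0 0 3.5 0;0 0 0 0 0 2.5 0;0 0 0 0 0 0 0;0 0 0 0 0 0 0"}}

```text
time_s: 15.6
position: [0.6184, 0.0536, 0.0889]
eef_rot: [[0.664, 0.748, -0.003], [0.748, -0.664, 0.0], [-0.002, -0.002, -1.0]]
contact_force: [-0.2, -0.3, -0.8]
finger_gap: 0.0347
gripper_force: 60.1
```

```bash
python3 d.py .6206,.0542,.067,48.4
```

```text
t 15.6 p [0.6184 0.0536 0.0889] yaw 48.41 tilt [-0.0026  0.0001] F [-0.2 -0.3 -0.8] gap 0.0347 j1,j6 [-0.05  2.25]
.6206,.0542,.067,48.4 turn az 0.01 shift [0.19 0.12 2.19] len 2.2
```

Request:
{"api": "apply_moves", "payload": {"steps": "0 0 0 0.05 0.05 1.2 0;0 0 0 0 0 0.8 0;0 0 0 0 0 0.05 0;0 0 0 0 0 0 0;0 0 0 0 0 0 0"}}

```text
time_s: 16.02
position: [0.6202, 0.054, 0.0699]
eef_rot: [[0.663, 0.748, 0.001], [0.748, -0.663, -0.0], [0.001, 0.001, -1.0]]
contact_force: [0.0, -0.2, 0.3]
finger_gap: 0.0348
gripper_force: 60.1
```

Request:
{"api": "apply_moves", "payload": {"steps": "0 0 0 0 0 0.33 0;0 0 0 0 0 0.1 0;0 0 0 0 0 0 0"}}

```text
time_s: 16.27
position: [0.6202, 0.0538, 0.0655]
eef_rot: [[0.664, 0.748, 0.002], [0.748, -0.664, 0.0], [0.001, 0.001, -1.0]]
contact_force: [-0.6, 1.5, 5.3]
finger_gap: 0.0346
gripper_force: 60.9
```

Request:
{"api": "apply_moves", "payload": {"steps": "0 0 0 0 0 -0.05 0.6;0 0 0 0 0 0 0.6;0 0 0 0 0 0 0.6;0 0 0 0 0 0 0.6;0 0 0 0 0 -3 0.6;0 0 0 0 0 -4 0.75;0 0 0 0 0 -2.5 0.75;0 0 0 0 0 0 0.75"}}

```text
time_s: 16.93
position: [0.622, 0.0536, 0.1659]
eef_rot: [[0.664, 0.748, 0.008], [0.748, -0.664, -0.0], [0.005, 0.007, -1.0]]
contact_force: [0.3, -0.3, 0.7]
finger_gap: 0.0641
gripper_force: 0.0
```

```bash
python3 look.py 4;python3 d.py .482,.411,.16,66.5
```

```text
mat top [200.1 220. ] 50 [0.481  0.4108 0.017 ]
mat side [333.  339.7] 107 [0.4832 0.411  0.017 ]
t 17.03 p [0.6202 0.0536 0.1611] yaw 48.41 tilt [ 0.0023 -0.0001] F [ 0.5 -0.3 -0.2] gap 0.0641 j1,j6 [-0.05  2.25]
.482,.411,.16,66.5 turn az -18.09 shift [ 27.26 -26.93   0.11] len 38.3
```

Request:
{"api": "apply_moves", "payload": {"steps": "0 0 -6 0 0 0 0.75;0 0 -6 0 0 0 0.75;0 0 -6 0 0 0 0.75;0 0 0 2.48 -2.45 0 0.75;0 0 0 2.48 -2.45 0 0.75;0 0 0 2.48 -2.45 0 0.75;0 0 0 2.48 -2.45 0 0.75;0 0 0 2.48 -2.45 0 0.75;0 0 0 2.48 -2.45 0 0.75;0 0 0 2.48 -2.45 0 0.75;0 0 0 2.48 -2.45 0 0.75;0 0 0 2.48 -2.45 0 0.75;0 0 0 2.48 -2.45 0 0.75;0 0 0 2.48 -2.45 0 0.75;0 0 0 0 0 4 0.75;0 0 0 0 0 4 0.75;0 0 0 0 0 2 0.75;0 0 0 0 0 0 0.75;0 0 0 0 0 0 0.75"}}

```text
time_s: 18.62
position: [0.481, 0.4109, 0.0584]
eef_rot: [[0.4, 0.916, -0.003], [0.916, -0.4, -0.002], [-0.003, -0.002, -1.0]]
contact_force: [0.0, -0.3, 0.6]
finger_gap: 0.0642
gripper_force: 0.0
```

```bash
python3 d.py .482,.411,.0285,66.5
```

```text
t 18.62 p [0.481  0.4109 0.0584] yaw 66.42 tilt [-0.0034 -0.0022] F [ 0.  -0.3  0.6] gap 0.0642 j1,j6 [0.57 2.56]
.482,.411,.0285,66.5 turn az -0.08 shift [0.05 0.09 2.99] len 3.0
```

Request:
{"api": "apply_moves", "payload": {"steps": "0 0 0 0 0 1.5 0.75;0 0 0 0 0 1.5 0.75;0 0 0 0 0 0 0.75;0 0 0 0 0 0 0.75"}}

```text
time_s: 18.95
position: [0.4824, 0.4115, 0.0312]
eef_rot: [[0.4, 0.916, 0.001], [0.916, -0.4, 0.0], [0.001, 0.0, -1.0]]
contact_force: [0.4, 0.9, -0.2]
finger_gap: 0.0641
gripper_force: 0.0
```

Request:
{"api": "apply_moves", "payload": {"steps": "0 0 0 0 0 0.25 0.75;0 0 0 0 0 0 0.75;0 0 0 0 0 0 0;0 0 0 0 0 0 0;0 0 0 0 0 0 0;0 0 0 0 0 0 0;0 0 0 0 0 0 0;0 0 0 0 0 0 0"}}

```text
time_s: 19.62
position: [0.4823, 0.4117, 0.0287]
eef_rot: [[0.4, 0.916, 0.001], [0.916, -0.4, 0.001], [0.001, 0.001, -1.0]]
contact_force: [-0.7, -1.7, 7.7]
finger_gap: 0.0346
gripper_force: 59.0
```

```bash
python3 d.py .482,.411,.15 .5588,.0506,.15,48.4
```

```text
t 19.62 p [0.4823 0.4117 0.0287] yaw 66.42 tilt [0.0013 0.0007] F [-0.7 -1.7  7.7] gap 0.0346 j1,j6 [0.57 2.56]
.482,.411,.15 turn az -0.0 shift [ -0.07   0.   -12.13] len 12.1
.5588,.0506,.15,48.4 turn az 18.02 shift [-21.85  29.67  -0.  ] len 36.8
```

Request:
{"api": "apply_moves", "payload": {"steps": "0 0 0 0 0 -4 0;0 0 0 0 0 -4 0;0 0 0 0 0 -4 0;0 0 6 0 0 -0.2 0;0 0 6 0 0 0 0;0 0 6 0 0 0 0;0 0 0 -1.99 2.7 0 0;0 0 0 -1.99 2.7 0 0;0 0 0 -1.99 2.7 0 0;0 0 0 -1.99 2.7 0 0;0 0 0 -1.99 2.7 0 0;0 0 0 -1.99 2.7 0 0;0 0 0 -1.99 2.7 0 0;0 0 0 -1.99 2.7 0 0;0 0 0 -1.99 2.7 0 0;0 0 0 -1.99 2.7 0 0;0 0 0 -1.99 2.7 0 0;0 0 0 0 0 2.5 0;0 0 0 0 0 2 0;0 0 0 0 0 0 0"}}

```text
time_s: 21.28
position: [0.557, 0.0499, 0.1014]
eef_rot: [[0.665, 0.747, -0.005], [0.747, -0.665, 0.0], [-0.003, -0.004, -1.0]]
contact_force: [-0.3, 0.2, -1.4]
finger_gap: 0.0349
gripper_force: 60.1
```

```bash
python3 d.py .5588,.0506,.067,48.4
```

```text
t 21.28 p [0.557  0.0499 0.1014] yaw 48.33 tilt [-0.0052  0.0004] F [-0.3  0.2 -1.4] gap 0.0349 j1,j6 [-0.06  2.24]
.5588,.0506,.067,48.4 turn az -0.07 shift [0.17 0.09 3.44] len 3.4
```

Request:
{"api": "apply_moves", "payload": {"steps": "0 0 0 0 0 1.8 0;0 0 0 0 0 1.3 0;0 0 0 0 0 0.2 0;0 0 0 0 0 0 0;0 0 0 0 0 0 0"}}

```text
time_s: 21.7
position: [0.5593, 0.0509, 0.0727]
eef_rot: [[0.663, 0.748, 0.001], [0.748, -0.663, -0.0], [0.001, 0.001, -1.0]]
contact_force: [0.7, -0.2, -0.5]
finger_gap: 0.0345
gripper_force: 60.1
```

Request:
{"api": "apply_moves", "payload": {"steps": "0 0 0 0 0 0.5 0;0 0 0 0 0 0.2 0;0 0 0 0 0 0 0;0 0 0 0 0 0 0"}}

```text
time_s: 22.03
position: [0.5594, 0.0508, 0.0657]
eef_rot: [[0.664, 0.748, 0.002], [0.748, -0.664, 0.0], [0.001, 0.001, -1.0]]
contact_force: [-1.6, 0.4, 7.1]
finger_gap: 0.0344
gripper_force: 60.8
```

Request:
{"api": "apply_moves", "payload": {"steps": "0 0 0 0 0 -0.05 0.58;0 0 0 0 0 0 0.58;0 0 0 0 0 0 0.58;0 0 0 0 0 0 0.58;0 0 0 0 0 -3 0.58;0 0 0 0 0 -4 0.75;0 0 0 0 0 -3 1;0 0 0 2.64 -1.56 0 1;0 0 0 2.64 -1.56 0 1;0 0 0 2.64 -1.56 0 1;0 0 0 2.64 -1.56 0 1;0 0 0 0 0 0 1;0 0 0 0 0 0 1"}}

```text
time_s: 23.12
position: [0.5821, 0.1725, 0.1646]
eef_rot: [[0.662, 0.75, -0.001], [0.75, -0.662, -0.0], [-0.001, -0.0, -1.0]]
contact_force: [-0.4, 0.3, 0.2]
finger_gap: 0.0854
gripper_force: 0.0
```

```bash
python3 look.py 5;python3 d.py .5823,.171,.077,48.4; python3 -c "
import cv2;s=cv2.imread('pics/side5.png')[100:260,260:420];t=cv2.imread('pics/top5.png')[140:300,270:470]
cv2.imwrite('pics/v3.png',cv2.hconcat([cv2.resize(s,(400,400),interpolation=3),cv2.resize(t,(400,400),interpolation=3)]))"
```

```text
tray side [320.6 193.1] 53 [ 0.5417 -0.0071  0.054 ]
tray side [315.6 192.4] 17 [ 0.5566 -0.009   0.054 ]
t 23.22 p [0.582  0.1708 0.1647] yaw 48.43 tilt [-0.0007 -0.0003] F [-0.6 -0.1 -0.5] gap 0.0855 j1,j6 [0.15 2.44]
.5823,.171,.077,48.4 turn az 0.03 shift [0.03 0.01 8.77] len 8.8
```

View pics/v3.png

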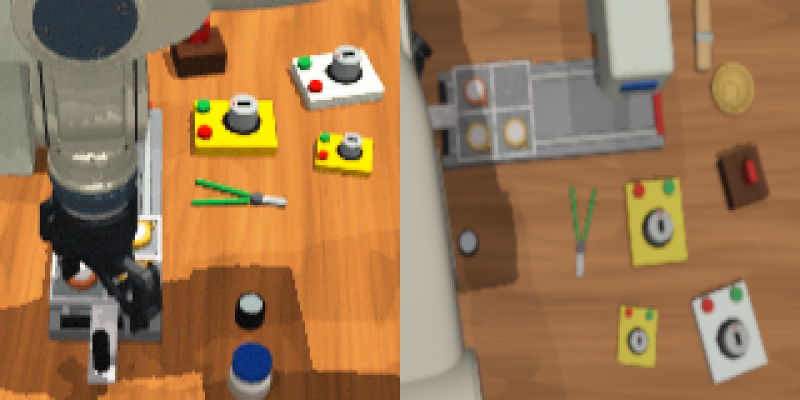

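The view shows three lockets flat in three pockets: copper upper left, brass lower left and lower right. The fourth pocket is empty. Next I'll grip the post and push the carriage home.

Request:
{"api": "apply_moves", "payload": {"steps": "0 0 0 0 0 2.5 1;0 0 0 0 0 2.5 1;0 0 0 0 0 2.5 1;0 0 0 0 0 1.2 1;0 0 0 0 0 0 0;0 0 0 0 0 0 0;0 0 0 0 0 0 0;0 0 0 0 0 0 0;0 0 0 0 0 0 0;0 0 0 0 0 0 0;0 0 0 0 0 0 0;0 0 0 0 0 0 0"}}

```text
time_s: 24.22
position: [0.5829, 0.1708, 0.0792]
eef_rot: [[0.664, 0.748, 0.002], [0.748, -0.664, -0.0], [0.001, 0.002, -1.0]]
contact_force: [0.1, -2.9, 6.1]
finger_gap: 0.0166
gripper_force: 58.3
```

Request:
{"api": "apply_moves", "payload": {"steps": "0 0 0 -0.2 0.2 0 0;0 0 0 -0.4 0.4 0 0;0 0 0 -0.6 0.6 0 0;0 0 0 -0.75 0.75 0 0;0 0 0 -0.75 0.75 0 0;0 0 0 -0.75 0.75 0 0;0 0 0 -0.75 0.75 0 0;0 0 0 -0.75 0.75 0 0;0 0 0 -0.75 0.75 0 0;0 0 0 -0.75 0.75 0 0;0 0 0 -0.75 0.75 0 0;0 0 0 -0.75 0.75 0 0;0 0 0 -0.75 0.75 0 0;0 0 0 -0.75 0.75 0 0;0 0 0 -0.75 0.75 0 0;0 0 0 -0.75 0.75 0 0;0 0 0 -0.75 0.75 0 0;0 0 0 -0.5 0.5 0 0;0 0 0 -0.3 0.3 0 0;0 0 0 0 0 0 0"}}

```text
time_s: 25.88
position: [0.5937, -0.0063, 0.0792]
eef_rot: [[0.664, 0.748, 0.003], [0.748, -0.664, -0.0], [0.001, 0.002, -1.0]]
contact_force: [1.6, -2.1, 6.3]
finger_gap: 0.0167
gripper_force: 58.4
```

```bash
python3 d.py .594,-.029,.08
```

```text
t 25.88 p [ 0.5937 -0.0063  0.0792] yaw 48.38 tilt [ 0.0026 -0.0005] F [ 1.6 -2.1  6.3] gap 0.0167 j1,j6 [-0.15  2.15]
.594,-.029,.08 turn az -0.0 shift [-1.68  1.53 -0.08] len 2.3
```

Request:
{"api": "apply_moves", "payload": {"steps": "0 0 0 -0.4 0.4 0 0;0 0 0 -0.5 0.5 0 0;0 0 0 -0.4 0.4 0 0;0 0 0 -0.2 0.2 0 0;0 0 0 0 0 0 0"}}

```text
time_s: 26.3
position: [0.595, -0.0271, 0.0792]
eef_rot: [[0.664, 0.748, 0.003], [0.748, -0.664, -0.0], [0.002, 0.002, -1.0]]
contact_force: [1.8, -2.4, 5.2]
finger_gap: 0.0169
gripper_force: 58.5
```

Request:
{"api": "apply_moves", "payload": {"steps": "0 0 0 -0.25 0.25 0 0;0 0 0 -0.25 0.25 0 0;0 0 0 0 0 0 0"}}

```text
time_s: 26.55
position: [0.5951, -0.0291, 0.0792]
eef_rot: [[0.661, 0.75, 0.003], [0.75, -0.661, 0.009], [0.009, -0.004, -1.0]]
contact_force: [1.3, 25.4, 8.7]
finger_gap: 0.0163
gripper_force: 59.3
```

Request:
{"api": "apply_moves", "payload": {"steps": "0 0 0 0 0 0 0;0 0 0 0 0 0 0;0 0 0 0.3 -0.3 0 0;0 0 0 0 0 0 1;0 0 0 0 0 0 1;0 0 0 0 0 0 1;0 0 0 0 0 0 1;0 0 0 0 0 0 1;0 0 0 0 0 0 1;0 0 0 0 0 -4 1;0 0 0 0 0 -4 1;0 0 -7 0 0 -4 1;0 0 -7 0 0 -2 1;0 0 -7 0 0 0 1;0 0 -7 0 0 0 1;0 0 -7 0 0 0 1;0 0 -7 0 0 0 1;0 0 -7 0 0 0 1;0 0 -7 0 0 0 1;0 0 -7 0 0 0 1"}}

```text
time_s: 28.22
position: [0.5941, -0.0296, 0.2179]
eef_rot: [[-0.37, 0.929, -0.0], [0.929, 0.37, 0.0], [0.0, -0.0, -1.0]]
contact_force: [-0.6, 0.4, -0.9]
finger_gap: 0.0852
gripper_force: 0.0
```

```bash
python3 look.py 6; python3 d.py; cat > kf.py <<'E'
from h import *
from scipy.optimize import minimize
np.set_printoptions(precision=4,suppress=True)
def soft(n,f,box):
    im=cv2.imread(f"pics/{n}{f}.png")[:,:,::-1].astype(float);x0,y0,x1,y1=box;c=im[y0:y1,x0:x1]
    r,g,b=c[...,0],c[...,1],c[...,2];return np.clip(((r-np.maximum(g,b))/(r+10)-.45)/.3,0,1)
def render(n,V,box,S=8):
    x0,y0,x1,y1=box;q=(proj(n,V)-[x0-.5,y0-.5])*S*16
    m=np.zeros(((y1-y0)*S,(x1-x0)*S),np.uint8);cv2.fillConvexPoly(m,cv2.convexHull(q.astype(np.int32).reshape(-1,1,2)),255,shift=4)
    return cv2.resize(m,(x1-x0,y1-y0),interpolation=cv2.INTER_AREA)/255.
def V(p,z0=.040):
    c,s=np.cos(p[2]),np.sin(p[2]);return np.array([[p[0]+c*a-s*b,p[1]+s*a+c*b,z] for a in(-.014,.014) for b in(-.006,.006) for z in(z0,z0+.038)])
def fit(views,z0=.04,p0=(.498,-.378,.2)):
    D=[(n,soft(n,f,b),b) for n,f,b in views]
    def c(p): return sum(((render(n,V(p,z0),b)-m)**2).sum() for n,m,b in D)
    best=min((minimize(c,[p0[0],p0[1],y],method="Nelder-Mead",options=dict(initial_simplex=[[p0[0],p0[1],y],[p0[0]+.006,p0[1],y],[p0[0],p0[1]+.006,y],[p0[0],p0[1],y+.2]],xatol=1e-5)) for y in(p0[2]-.2,p0[2],p0[2]+.2)),key=lambda r:r.fun)
    return best.x,best.fun,[m.sum() for _,m,_ in D]
if __name__=="__main__":
    bt=(436,198,454,220);bs=(330,104,350,122)
    for vs in([("top",0,bt)],[("top",5,bt)],[("top",6,bt)],[("side",0,bs)],[("top",0,bt),("top",6,bt),("side",0,bs)]): print([v[:2] for v in vs],*fit(vs))
    ct=lambda p:np.array([285+(p[0]+.5)/4-.5,150+(p[1]+.5)/4-.5])
    Q=np.array([atz("top",ct(p),.022)[:2] for p in((390,253),(500,244),(515,376),(405,386))]);print("box",Q,Q.mean(0));
    e=[Q[0]-Q[3],Q[1]-Q[2]];print([np.degrees(np.arctan2(v[1],v[0])) for v in e],[np.linalg.norm(v) for v in e]);e=[Q[0]-Q[1],Q[3]-Q[2]];print([np.degrees(np.arctan2(v[1],v[0]))-90 for v in e],[np.linalg.norm(v) for v in e])
    # slot dark centroid on barrel top
    for n,f,b in(("top",0,(394,222,408,237)),("top",6,(394,222,408,237)),("side",0,(350,136,366,147))):
        im=cv2.imread(f"pics/{n}{f}.png")[b[1]:b[3],b[0]:b[2]].mean(2);print(n,f);print(im.astype(int))
E
python3 kf.py
```

```text
tray side [286.4 217.9] 14 [0.6317 0.0914 0.054 ]
t 28.32 p [ 0.5941 -0.0296  0.218 ] yaw 111.53 tilt [-0.0003  0.0001] F [ 0.1 -0.5 -0.2] gap 0.0854 j1,j6 [-0.19  1.  ]
[('top', 0)] [ 0.5001 -0.3868  0.2785] 10.740334609797904 [np.float64(42.17587339740605)]
[('top', 5)] [ 0.5001 -0.3868  0.2784] 10.04460377466733 [np.float64(43.25104369831978)]
[('top', 6)] [ 0.5    -0.3868  0.2522] 10.12980582739835 [np.float64(43.23819004183591)]
[('side', 0)] [ 0.5008 -0.3877  0.1026] 7.3998682771313415 [np.float64(75.37259806787023)]
[('top', 0), ('top', 6), ('side', 0)] [ 0.5003 -0.3867  0.3803] 29.650140036286576 [np.float64(42.17587339740605), np.float64(43.23819004183591), np.float64(75.37259806787023)]
box [[ 0.4949 -0.1915]
 [ 0.5011 -0.2828]
 [ 0.3919 -0.289 ]
 [ 0.3851 -0.1989]] [ 0.4432 -0.2406]
[np.float64(3.8441857498255936), np.float64(3.23637602418918)] [np.float64(0.11008807135197952), np.float64(0.10938141523534542)]
[np.float64(3.8478284715053377), np.float64(4.299789340320189)] [np.float64(0.09153187729133412), np.float64(0.09037440729762031)]
top 0
[[157 157 155 150 144 143 14
[... 1794 characters left out ...]
  87  92  85  82  79  80  77]
 [ 80  81  80  86 111 120 145 144 141  92  92  85  86  77  79  81]
 [ 82  79  80 124 175 182 198 199 199 165 111  98  86  81  76  79]
 [ 88  87 137 181 207 209 213 211 209 208 132 117  98  81  71  77]
 [141 125 178 185 206 155 158 158 155 154 114 127 120 100  97  97]
 [163 147 192 141 208   5   3   2   5  10 130 129 128 116 122 123]
 [163 142 185 179 209 145 151 154 150 150 188 128 127 111 122 122]
 [163 129 126 188 212 210 212 214 214 214 213 177 117 110 122 122]
 [142 106  74 129 178 204 212 216 215 212 205 187  92 108 123 121]
 [ 48  56  78  81 109 155 169 172 172 172 155 123  73  85 122 122]
 [ 14  57  78  80  84  83  91  92  94  96 101  75  78  42 107 123]]
```

```bash
python3 - <<'E'
from kf import *
bt=(436,198,454,220);bs=(330,104,350,122)
for z in(.035,.04,.045,.05): print(z,*fit([("top",6,bt),("side",0,bs)],z)[:2])
for n,b in(("top",bt),("side",bs)): print(n);print((soft(n,0,b)*9).astype(int)); print((render(n,V((.5003,-.3868,.2)),b)*9).astype(int))
def ov(n,f,x0,y0,w,h,k):
    im=cv2.resize(cv2.imread(f"pics/{n}{f}.png")[y0:y0+h,x0:x0+w],None,fx=k,fy=k,interpolation=3)
    T=lambda X:((proj(n,X)-[x0,y0]+.5)*k-.5).astype(int)
    def box(o,yaw,a,b,z0,z1,col):
        c,s=np.cos(yaw),np.sin(yaw)
        for z in(z0,z1): cv2.polylines(im,[T([[o[0]+c*i-s*j,o[1]+s*i+c*j,z] for i,j in((-a,-b),(a,-b),(a,b),(-a,b))]).reshape(-1,1,2)],True,col,1)
    box((.5003,-.3868),.2,.014,.006,.04,.078,(0,255,0));box((.5003,-.3868),.2,.035,.03,0,.04,(255,255,0))
    box((.4354,-.2421),.07,.0085,.0045,.055,.056,(0,255,0));cv2.polylines(im,[T([[.4354+.02*np.cos(a),-.2421+.02*np.sin(a),.056] for a in np.linspace(0,6.28,40)]).reshape(-1,1,2)],True,(255,0,255),1)
    return im
cv2.imwrite("pics/v4.png",np.hstack([cv2.resize(ov("top",6,385,195,75,55,5),(400,293)),cv2.resize(ov("side",0,325,100,60,44,7),(400,293))]))
E
```

```text
0.035 [ 0.5008 -0.3893  0.1632] 21.752691931773075
0.04 [ 0.5006 -0.3871  0.2049] 18.182389277044518
0.045 [ 0.5001 -0.3841  0.3121] 24.112082600046264
0.05 [ 0.4997 -0.3817  0.1486] 36.42757972582666
top
[[0 0 0 0 0 0 0 0 0 0 0 0 0 0 0 0 0 0]
 [0 0 0 0 0 0 0 0 0 0 0 0 0 0 0 0 0 0]
 [0 0 0 0 0 0 0 0 0 0 0 0 0 0 0 0 0 0]
 [0 0 0 0 0 0 0 0 0 0 0 0 0 0 0 0 0 0]
 [0 0 0 0 0 0 0 0 0 0 0 0 0 0 0 0 0 0]
 [0 0 0 0 0 0 0 0 0 0 0 0 0 0 0 0 0 0]
 [0 0 0 0 0 0 0 4 5 5 3 0 0 0 0 0 0 0]
 [0 0 0 0 0 0 4 6 6 6 6 0 0 0 0 0 0 0]
 [0 0 0 0 0 5 6 7 7 6 6 3 0 0 0 0 0 0]
 [0 0 0 0 1 6 7 6 7 6 6 4 0 0 0 0 0 0]
 [0 0 0 0 0 5 6 5 6 7 6 5 0 0 0 0 0 0]
 [0 0 0 0 0 4 5 2 5 7 6 6 3 0 0 0 0 0]
 [0 0 0 0 0 1 6 3 5 7 6 7 5 0 0 0 0 0]
 [0 0 0 0 0 0 5 6 6 7 7 7 5 0 0 0 0 0]
 [0 0 0 0 0 0 4 7 7 7 6 5 3 0 0 0 0 0]
 [0 0 0 0 0 0 1 5 5 4 2 0 0 0 0 0 0 0]
 [0 0 0 0 0 0 0 0 0 0 0 0 0 0 0 0 0 0]
 [0 0 0 0 0 0 0 0 0 0 0 0 0 0 0 0 0 0]
 [0 0 0 0 0 0 0 0 0 0 0 0 0 0 0 0 0 0]
 [0 0 0 0 0 0 0 0 0 0 0 0 0 0 0 0 0 0]
 [0 0 0 0 0 0 0 0 0 0 0 0 0 0 0 0 0 0]
 [0 0 0 0 0 0 0 0 0 0 0 0 0 0 0 0 0 0]]
[[0 0 0 0 0 0 0 0 0 0 0 0 0 0 0 0 0 
[... 1677 characters left out ...]
 0 0 0 0 0]
 [0 0 0 0 0 0 0 0 0 1 1 2 3 3 0 0 0 0 0 0]
 [0 0 0 0 0 0 7 8 9 9 9 9 9 9 1 0 0 0 0 0]
 [0 0 0 0 0 0 9 9 9 9 9 9 9 9 3 0 0 0 0 0]
 [0 0 0 0 0 1 9 9 9 9 9 9 9 9 3 0 0 0 0 0]
 [0 0 0 0 0 1 9 9 9 9 9 9 9 9 3 0 0 0 0 0]
 [0 0 0 0 0 2 9 9 9 9 9 9 9 9 2 0 0 0 0 0]
 [0 0 0 0 0 2 9 9 9 9 9 9 9 9 2 0 0 0 0 0]
 [0 0 0 0 0 2 9 9 9 9 9 9 9 9 1 0 0 0 0 0]
 [0 0 0 0 0 3 9 9 9 9 9 9 9 9 1 0 0 0 0 0]
 [0 0 0 0 0 3 9 9 9 9 9 9 9 9 0 0 0 0 0 0]
 [0 0 0 0 0 1 9 9 9 9 9 9 9 9 0 0 0 0 0 0]
 [0 0 0 0 0 0 7 7 6 5 5 4 3 2 0 0 0 0 0 0]
 [0 0 0 0 0 0 0 0 0 0 0 0 0 0 0 0 0 0 0 0]
 [0 0 0 0 0 0 0 0 0 0 0 0 0 0 0 0 0 0 0 0]
 [0 0 0 0 0 0 0 0 0 0 0 0 0 0 0 0 0 0 0 0]
 [0 0 0 0 0 0 0 0 0 0 0 0 0 0 0 0 0 0 0 0]]
```

View pics/v4.png

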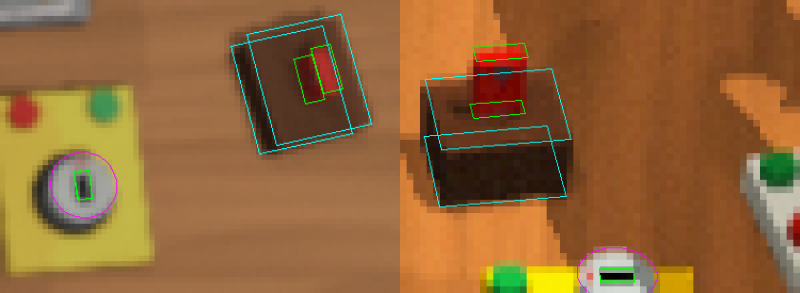

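Request:
{"api": "apply_moves", "payload": {"steps": "0 0 -7 0 0 0 1;0 0 -7 0 0 0 1;0 0 -7 0 0 0 1;0 0 -7 0 0 0 1;0 0 -7 0 0 0 1;0 0 -7 0 0 0 1;0 0 -7 0 0 0 0.6;0 0 -7 0 0 0 0.6;0 0 -7 0 0 0 0.6;0 0 -7 0 0 0 0.6;0 0 -7 0 0 0 0.6;0 0 -3.5 0 0 0 0.6;0 0 0 0 0 0 0.6;0 0 0 0 0 0 0.6"}}

```text
time_s: 29.48
position: [0.5942, -0.0295, 0.218]
eef_rot: [[-0.98, -0.201, 0.0], [-0.201, 0.98, 0.0], [-0.0, 0.0, -1.0]]
contact_force: [-0.1, -0.9, -0.4]
finger_gap: 0.0518
gripper_force: 0.0
```

```bash
python3 d.py .42,-.03,.22,192 .42,-.3,.22 .5003,-.3872,.2 .5003,-.3872,.062
```

```text
t 29.48 p [ 0.5942 -0.0295  0.218 ] yaw -168.4 tilt [0. 0.] F [-0.1 -0.9 -0.4] gap 0.0518 j1,j6 [-0.19 -0.39]
.42,-.03,.22,192 turn az -360.4 shift [17.05  3.57 -0.2 ] len 17.4
.42,-.3,.22 turn az -0.0 shift [  5.61 -26.41  -0.  ] len 27.0
.5003,-.3872,.2 turn az -0.0 shift [ -6.04 -10.2    2.  ] len 12.0
.5003,-.3872,.062 turn az -0.0 shift [-0.   0.  13.8] len 13.8
```

Request:
{"api": "apply_moves", "payload": {"steps": "0 0 0 3.41 0.71 0 0.6;0 0 0 3.41 0.71 0 0.6;0 0 0 3.41 0.71 0 0.6;0 0 0 3.41 0.71 0 0.6;0 0 0 3.41 0.71 0 0.6;0 0 0 0.8 -3.77 0 0.6;0 0 0 0.8 -3.77 0 0.6;0 0 0 0.8 -3.77 0 0.6;0 0 0 0.8 -3.77 0 0.6;0 0 0 0.8 -3.77 0 0.6;0 0 0 0.8 -3.77 0 0.6;0 0 0 0.8 -3.77 0 0.6;0 0 0 -2.01 -3.4 0.67 0.6;0 0 0 -2.01 -3.4 0.67 0.6;0 0 0 -2.01 -3.4 0.67 0.6;0 0 0 0 0 4 0.6;0 0 0 0 0 3 0.6;0 0 0 0 0 0 0.6;0 0 0 0 0 0 0.6;0 0 0 0 0 0 0.6"}}

```text
time_s: 31.15
position: [0.5001, -0.3872, 0.1298]
eef_rot: [[-0.979, -0.205, 0.001], [-0.205, 0.979, -0.001], [-0.001, -0.001, -1.0]]
contact_force: [0.3, 0.3, 0.4]
finger_gap: 0.0514
gripper_force: 0.0
```

```bash
python3 d.py .5003,-.3872,.062,-168
```

```text
t 31.15 p [ 0.5001 -0.3872  0.1298] yaw -168.18 tilt [ 0.0011 -0.0011] F [0.3 0.3 0.4] gap 0.0514 j1,j6 [-0.79 -1.  ]
.5003,-.3872,.062,-168 turn az -0.18 shift [-0.02 -0.    6.78] len 6.8
```

Request:
{"api": "apply_moves", "payload": {"steps": "0 0 0 0 0 2.5 0.5;0 0 0 0 0 2.5 0.5;0 0 0 0 0 1.4 0.5;0 0 0 0 0 0 0.5;0 0 0 0 0 0 0.5;0 0 0 0 0 0.3 0.4"}}

```text
time_s: 31.65
position: [0.5009, -0.388, 0.0641]
eef_rot: [[-0.979, -0.206, 0.003], [-0.206, 0.979, -0.003], [-0.003, -0.004, -1.0]]
contact_force: [-0.2, -0.4, 0.7]
finger_gap: 0.0349
gripper_force: 0.0
```

Request:
{"api": "apply_moves", "payload": {"steps": "0 0 0 0 0 0 0;0 0 0 0 0 0 0;0 0 0 0 0 0 0;0 0 0 0 0 0 0;0 0 0 0 0 0 0;0 0 0 0 0 0 0"}}

```text
time_s: 32.15
position: [0.5003, -0.3874, 0.0625]
eef_rot: [[-0.978, -0.206, 0.002], [-0.206, 0.978, -0.002], [-0.001, -0.002, -1.0]]
contact_force: [-0.5, 0.4, 5.5]
finger_gap: 0.011
gripper_force: 58.5
```

```bash
python3 d.py; python3 -c "
from h import *
print(manip.observe()['ft_torque'])"
```

```text
t 32.15 p [ 0.5003 -0.3874  0.0625] yaw -168.09 tilt [ 0.0016 -0.0015] F [-0.5  0.4  5.5] gap 0.011 j1,j6 [-0.79 -1.  ]
[ 0.20426276  0.16600041 -0.03383239]
```

Request:
{"api": "apply_moves", "payload": {"steps": "0 0 0 0 0 -2 0;0 0 0 0 0 -3 0;0 0 0 0 0 -3 0;0 0 4 0 0 0 0;0 0 3.9 0 0 0 0;0 0 0 0 0 0 0;0 0 0 0 0 0 0"}}

```text
time_s: 32.73
position: [0.4998, -0.387, 0.1413]
eef_rot: [[-0.997, -0.072, 0.0], [-0.072, 0.997, -0.0], [-0.0, -0.0, -1.0]]
contact_force: [-0.4, -0.3, -1.0]
finger_gap: 0.0112
gripper_force: 59.8
```

```bash
python3 d.py .4352,-.242,.14,-176; python3 look.py 7; python3 - <<'E'
from kf import *
s=manip.observe();print(s["position"])
p=s["position"];
for vs in([("top",7,(420,180,475,225))],): 
    print(fit(vs,p[2]-.0225,(p[0],p[1],.07)))
E
```

```text
t 32.73 p [ 0.4998 -0.387   0.1413] yaw -175.87 tilt [ 0.0002 -0.0002] F [-0.4 -0.3 -1. ] gap 0.0112 j1,j6 [-0.79 -0.86]
.4352,-.242,.14,-176 turn az 0.13 shift [ 5.43 14.91  0.13] len 15.9
tray side [304.3 190.9] 45 [ 0.5908 -0.0122  0.054 ]
tray side [318. 203.] 31 [0.5467 0.0309 0.054 ]
tray side [288.2 197.2] 13 [0.636  0.0158 0.054 ]
[ 0.4997 -0.3869  0.1408]
(array([ 0.5055, -0.3656, -1.0394]), np.float64(47.63946174548251), [np.float64(0.0)])
```

Request:
{"api": "apply_moves", "payload": {"steps": "0 0 0 1.09 2.98 0 0;0 0 0 1.09 2.98 0 0;0 0 0 1.09 2.98 0 0;0 0 0 1.09 2.98 0 0;0 0 0 1.07 2.99 0 0;0 0 0 0 0 3 0;0 0 0 0 0 0 0;0 0 0 0 0 0 0;0 0 0 0 0 0 0"}}

```text
time_s: 33.58
position: [0.4357, -0.2429, 0.1116]
eef_rot: [[-0.998, -0.07, 0.0], [-0.07, 0.998, -0.0], [-0.0, -0.0, -1.0]]
contact_force: [-0.1, -0.3, -0.7]
finger_gap: 0.0108
gripper_force: 59.8
```

```bash
python3 d.py .4352,-.242,.1045,-176; python3 look.py 8; python3 -c "
import cv2;s=cv2.imread('pics/side8.png')[110:190,310:420];t=cv2.imread('pics/top8.png')[180:260,360:470]
cv2.imwrite('pics/v5.png',cv2.hconcat([cv2.resize(a,(400,290),interpolation=3) for a in(s,t)]))"
```

```text
t 33.58 p [ 0.4357 -0.2429  0.1116] yaw -175.97 tilt [ 0.0001 -0.0003] F [-0.1 -0.3 -0.7] gap 0.0108 j1,j6 [-0.68 -0.75]
.4352,-.242,.1045,-176 turn az 0.03 shift [0.05 0.09 0.71] len 0.7
tray side [287.7 203.2] 57 [0.6346 0.0383 0.054 ]
tray side [304.5 190.9] 49 [ 0.5903 -0.0121  0.054 ]
tray side [317.8 204.6] 50 [0.5468 0.0367 0.054 ]
```

View pics/v5.png

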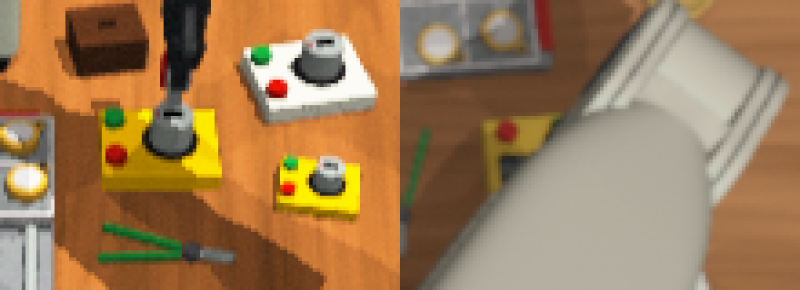

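The side view shows the key's blade right over the barrel slot, and the lockets still in their pockets with the carriage home. I'll lower it gently and watch the force.

Request:
{"api": "apply_moves", "payload": {"steps": "0 0 0 0.05 0.09 0.5 0;0 0 0 0 0 0.4 0;0 0 0 0 0 0 0;0 0 0 0 0 0 0"}}

```text
time_s: 34.02
position: [0.4345, -0.2413, 0.1017]
eef_rot: [[-0.998, -0.07, -0.001], [-0.07, 0.998, 0.0], [0.001, 0.0, -1.0]]
contact_force: [-0.4, 0.2, -0.4]
finger_gap: 0.0113
gripper_force: 59.7
```

Request:
{"api": "apply_moves", "payload": {"steps": "0 0 0 0 0 0.2 0;0 0 0 0 0 0 0;0 0 0 0 0 0 0"}}

```text
time_s: 34.27
position: [0.4346, -0.2412, 0.0999]
eef_rot: [[-0.998, -0.07, -0.0], [-0.07, 0.998, -0.0], [0.0, -0.0, -1.0]]
contact_force: [-0.0, 0.5, -0.7]
finger_gap: 0.0113
gripper_force: 59.8
```

Request:
{"api": "apply_moves", "payload": {"steps": "0 0 0 0 0 0.3 0;0 0 0 0 0 0.3 0;0 0 0 0 0 0 0"}}

```text
time_s: 34.52
position: [0.4345, -0.2412, 0.0934]
eef_rot: [[-0.998, -0.07, -0.0], [-0.07, 0.998, 0.0], [0.0, 0.0, -1.0]]
contact_force: [0.3, -0.3, 0.5]
finger_gap: 0.0113
gripper_force: 59.8
```

Request:
{"api": "apply_moves", "payload": {"steps": "0 0 0 0 0 0.3 0;0 0 0 0 0 0.3 0;0 0 0 0 0 0 0"}}

```text
time_s: 34.77
position: [0.4345, -0.2412, 0.0874]
eef_rot: [[-0.998, -0.07, -0.0], [-0.07, 0.998, 0.0], [0.0, 0.0, -1.0]]
contact_force: [-0.2, -0.6, -1.3]
finger_gap: 0.0113
gripper_force: 59.8
```

Request:
{"api": "apply_moves", "payload": {"steps": "0 0 0 0 0 0.4 0;0 0 0 0 0 0.4 0;0 0 0 0 0 0 0"}}

```text
time_s: 35.02
position: [0.4345, -0.2412, 0.0792]
eef_rot: [[-0.998, -0.07, -0.001], [-0.07, 0.998, 0.0], [0.001, 0.0, -1.0]]
contact_force: [-0.5, -1.3, -0.7]
finger_gap: 0.0112
gripper_force: 59.8
```

Request:
{"api": "apply_moves", "payload": {"steps": "0 0 0 0 0 0.15 0;0 0 0 0 0 0 0;0 0 0 0 0 0 0"}}

```text
time_s: 35.27
position: [0.4346, -0.2412, 0.0785]
eef_rot: [[-0.998, -0.07, 0.0], [-0.07, 0.998, -0.0], [-0.0, -0.0, -1.0]]
contact_force: [-0.7, -1.6, -0.1]
finger_gap: 0.011
gripper_force: 59.7
```

Request:
{"api": "apply_moves", "payload": {"steps": "0 0 0 0 0 0.12 0;0 0 0 0 0 0 0;0 0 0 0 0 0 0"}}

```text
time_s: 35.52
position: [0.4347, -0.2413, 0.0783]
eef_rot: [[-0.998, -0.07, 0.001], [-0.07, 0.998, -0.001], [-0.001, -0.001, -1.0]]
contact_force: [-3.3, 1.8, 14.3]
finger_gap: 0.0115
gripper_force: 61.9
```

Request:
{"api": "apply_moves", "payload": {"steps": "0 0 4 0 0 0 0;0 0 4 0 0 0 0;0 0 4 0 0 0 0;0 0 4 0 0 0 0;0 0 4 0 0 0 0;0 0 4 0 0 0 0;0 0 4 0 0 0 0;0 0 0 0 0 0 0"}}

```text
time_s: 36.18
position: [0.4352, -0.2419, 0.0784]
eef_rot: [[-0.912, 0.411, 0.002], [0.411, 0.912, -0.002], [-0.002, -0.001, -1.0]]
contact_force: [-2.0, -0.4, 11.1]
finger_gap: 0.0114
gripper_force: 61.5
```

```bash
python3 d.py; python3 -c "
from h import *
print(manip.observe()['ft_torque'])"
```

```text
t 36.18 p [ 0.4352 -0.2419  0.0784] yaw 155.76 tilt [ 0.0017 -0.0018] F [-2.  -0.4 11.1] gap 0.0114 j1,j6 [-0.68 -0.25]
[-0.26210587  0.34446378 -0.04421991]
```

Request:
{"api": "apply_moves", "payload": {"steps": "0 0 4 0 0 0 0;0 0 4 0 0 0 0;0 0 4 0 0 0 0;0 0 4 0 0 0 0;0 0 4 0 0 0 0;0 0 4 0 0 0 0;0 0 4 0 0 0 0;0 0 4 0 0 0 0;0 0 0 0 0 0 0;0 0 0 0 0 0 0"}}

```text
time_s: 37.02
position: [0.4354, -0.2417, 0.0784]
eef_rot: [[-0.559, 0.829, 0.002], [0.829, 0.559, -0.002], [-0.002, 0.001, -1.0]]
contact_force: [-0.4, 0.0, 10.7]
finger_gap: 0.0112
gripper_force: 61.5
```

```bash
python3 d.py; python3 -c "
from h import *
print(manip.observe()['ft_torque'])"
```

```text
t 37.02 p [ 0.4354 -0.2417  0.0784] yaw 123.99 tilt [ 0.002  -0.0016] F [-0.4  0.  10.7] gap 0.0112 j1,j6 [-0.68  0.3 ]
[-0.02939128  0.11553918 -0.09484664]
```

Request:
{"api": "apply_moves", "payload": {"steps": "0 0 3 0 0 0 0;0 0 3 0 0 0 0;0 0 3 0 0 0 0;0 0 0 0 0 0 0;0 0 0 0 0 0 0"}}

```text
time_s: 37.43
position: [0.4355, -0.2417, 0.0784]
eef_rot: [[-0.423, 0.906, 0.002], [0.906, 0.423, -0.001], [-0.002, 0.002, -1.0]]
contact_force: [-0.0, 0.9, 9.1]
finger_gap: 0.0109
gripper_force: 61.4
```

```bash
python3 d.py; python3 -c "
from h import *
print(manip.observe()['ft_torque'])"
```

```text
t 37.43 p [ 0.4355 -0.2417  0.0784] yaw 115.0 tilt [ 0.0024 -0.0014] F [-0.   0.9  9.1] gap 0.0109 j1,j6 [-0.68  0.46]
[-0.00865663 -0.05479472 -0.05071075]
```

Request:
{"api": "apply_moves", "payload": {"steps": "0 0 3 0 0 0 0;0 0 2 0 0 0 0;0 0 0 0 0 0 0;0 0 0 0 0 0 0"}}

```text
time_s: 37.77
position: [0.4355, -0.2417, 0.0784]
eef_rot: [[-0.342, 0.94, 0.002], [0.94, 0.342, -0.001], [-0.002, 0.002, -1.0]]
contact_force: [0.4, 0.4, 10.3]
finger_gap: 0.0113
gripper_force: 61.4
```

```bash
python3 d.py; python3 -c "
from h import *
print(manip.observe()['ft_torque'])"
```

```text
t 37.77 p [ 0.4355 -0.2417  0.0784] yaw 110.01 tilt [ 0.0025 -0.0013] F [ 0.4  0.4 10.3] gap 0.0113 j1,j6 [-0.68  0.55]
[ 0.07577882 -0.06619711 -0.05508603]
```

Request:
{"api": "apply_moves", "payload": {"steps": "0 0 2 0 0 0 0;0 0 2 0 0 0 0;0 0 0 0 0 0 0;0 0 0 0 0 0 0"}}

```text
time_s: 38.1
position: [0.4356, -0.2417, 0.0784]
eef_rot: [[-0.276, 0.961, 0.003], [0.961, 0.276, -0.001], [-0.002, 0.002, -1.0]]
contact_force: [0.5, 0.8, 10.1]
finger_gap: 0.011
gripper_force: 61.4
```

```bash
python3 d.py; python3 -c "
from h import *
print(manip.observe()['ft_torque'])"; python3 look.py 9; python3 -c "
import cv2;s=cv2.imread('pics/side9.png')[100:190,310:420]
cv2.imwrite('pics/v6.png',cv2.resize(s,(660,540),interpolation=3))"
```

```text
t 38.1 p [ 0.4356 -0.2417  0.0784] yaw 106.03 tilt [ 0.0025 -0.0014] F [ 0.5  0.8 10.1] gap 0.011 j1,j6 [-0.68  0.62]
[ 0.07730148 -0.11527289  0.19885888]
tray side [287.7 203.3] 57 [0.6346 0.0387 0.054 ]
tray side [304.4 190.9] 48 [ 0.5906 -0.012   0.054 ]
tray side [317.8 204.4] 51 [0.5469 0.036  0.054 ]
```

View pics/v6.png

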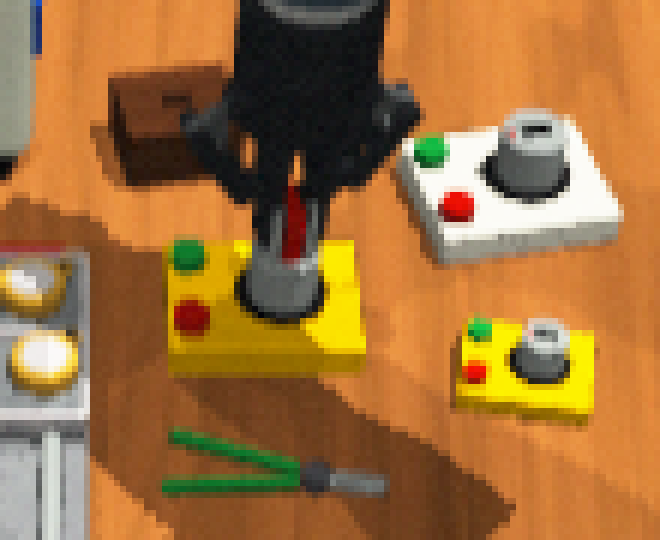

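Request:
{"api": "apply_moves", "payload": {"steps": "0 0 2 0 0 0 0;0 0 2 0 0 0 0;0 0 0 0 0 0 0;0 0 0 0 0 0 0"}}

```text
time_s: 38.53
position: [0.4356, -0.2416, 0.0784]
eef_rot: [[-0.209, 0.978, 0.003], [0.978, 0.209, -0.001], [-0.002, 0.002, -1.0]]
contact_force: [0.9, 0.5, 9.6]
finger_gap: 0.0113
gripper_force: 61.5
```

```bash
python3 d.py; python3 -c "
from h import *
print(manip.observe()['ft_torque'])"
```

```text
t 38.53 p [ 0.4356 -0.2416  0.0784] yaw 102.06 tilt [ 0.0025 -0.0012] F [0.9 0.5 9.6] gap 0.0113 j1,j6 [-0.68  0.69]
[ 0.14999559 -0.0665074   0.42363067]
```

Request:
{"api": "apply_moves", "payload": {"steps": "0 0 0 0 0 0 0;0 0 0 0 0 0 0;0 0 0 0 0 0 0;0 0 0 0 0 0 0;0 0 0 0 0 0 0;0 0 0 0 0 0 0;0 0 0 0 0 0 0;0 0 0 0 0 0 0;0 0 0 0 0 0 0;0 0 0 0 0 0 0;0 0 0 0 0 0 0;0 0 0 0 0 0 0;0 0 0 0 0 0 0;0 0 0 0 0 0 0;0 0 0 0 0 0 0;0 0 0 0 0 0 0;0 0 0 0 0 0 0;0 0 0 0 0 0 0;0 0 0 0 0 0 0;0 0 0 0 0 0 0"}}

```text
time_s: 40.2
position: [0.4356, -0.2416, 0.0784]
eef_rot: [[-0.209, 0.978, 0.002], [0.978, 0.209, -0.001], [-0.002, 0.002, -1.0]]
contact_force: [0.4, 0.0, 9.4]
finger_gap: 0.0113
gripper_force: 61.5
```

Request:
{"api": "apply_moves", "payload": {"steps": "0 0 0 0 0 0 0;0 0 0 0 0 0 0;0 0 0 0 0 0 0;0 0 0 0 0 0 0;0 0 0 0 0 0 0;0 0 0 0 0 0 0;0 0 0 0 0 0 0;0 0 0 0 0 0 0;0 0 0 0 0 0 0;0 0 0 0 0 0 0;0 0 0 0 0 0 0;0 0 0 0 0 0 0;0 0 0 0 0 0 0;0 0 0 0 0 0 0;0 0 0 0 0 0 0;0 0 0 0 0 0 0;0 0 0 0 0 0 0;0 0 0 0 0 0 0"}}

```text
time_s: 41.7
position: [0.4356, -0.2415, 0.0784]
eef_rot: [[-0.209, 0.978, 0.002], [0.978, 0.209, -0.001], [-0.002, 0.002, -1.0]]
contact_force: [0.7, 0.3, 10.1]
finger_gap: 0.0117
gripper_force: 61.5
```

Request:
{"api": "apply_moves", "payload": {"steps": "0 0 -4 0 0 0 0;0 0 -4 0 0 0 0;0 0 -4 0 0 0 0;0 0 -4 0 0 0 0;0 0 -4 0 0 0 0;0 0 -4 0 0 0 0;0 0 -4 0 0 0 0;0 0 -4 0 0 0 0;0 0 -4 0 0 0 0;0 0 -4 0 0 0 0;0 0 -4 0 0 0 0;0 0 -4 0 0 0 0;0 0 -4 0 0 0 0;0 0 -4 0 0 0 0;0 0 -4 0 0 0 0;0 0 -4 0 0 0 0;0 0 -4 0 0 0 0;0 0 -4 0 0 0 0;0 0 -4 0 0 0 0;0 0 0 0 0 0 0"}}

```text
time_s: 43.37
position: [0.4352, -0.2424, 0.0784]
eef_rot: [[-1.0, 0.031, 0.002], [0.031, 1.0, -0.003], [-0.002, -0.003, -1.0]]
contact_force: [-2.2, -3.9, 10.5]
finger_gap: 0.011
gripper_force: 61.4
```

```bash
python3 d.py; python3 -c "
from h import *
print(manip.observe()['ft_torque'])"
```

```text
t 43.37 p [ 0.4352 -0.2424  0.0784] yaw 178.24 tilt [ 0.0015 -0.0029] F [-2.2 -3.9 10.5] gap 0.011 j1,j6 [-0.68 -0.65]
[-0.7348427   0.4700664   0.01765204]
```

Request:
{"api": "apply_moves", "payload": {"steps": "0 0 -3 0 0 0 0;0 0 -3 0 0 0 0;0 0 -3 0 0 0 0;0 0 -3 0 0 0 0;0 0 0 0 0 0 0;0 0 0 0 0 0 0"}}

```text
time_s: 43.87
position: [0.4352, -0.2425, 0.0784]
eef_rot: [[-0.985, -0.174, 0.002], [-0.174, 0.985, -0.003], [-0.001, -0.003, -1.0]]
contact_force: [-1.4, -4.8, 9.1]
finger_gap: 0.0111
gripper_force: 61.3
```

```bash
python3 d.py; python3 -c "
from h import *
print(manip.observe()['ft_torque'])"
```

```text
t 43.87 p [ 0.4352 -0.2425  0.0784] yaw -169.99 tilt [ 0.0016 -0.0032] F [-1.4 -4.8  9.1] gap 0.0111 j1,j6 [-0.68 -0.85]
[-0.868732    0.45257599  0.03804916]
```

Request:
{"api": "apply_moves", "payload": {"steps": "0 0 -2 0 0 0 0;0 0 -2 0 0 0 0;0 0 0 0 0 0 0;0 0 0 0 0 0 0"}}

```text
time_s: 44.2
position: [0.4352, -0.2426, 0.0784]
eef_rot: [[-0.97, -0.242, 0.002], [-0.242, 0.97, -0.003], [-0.001, -0.004, -1.0]]
contact_force: [-1.9, -3.5, 9.2]
finger_gap: 0.0111
gripper_force: 61.2
```

```bash
python3 d.py; python3 -c "
from h import *
print(manip.observe()['ft_torque'])"
```

```text
t 44.2 p [ 0.4352 -0.2426  0.0784] yaw -166.0 tilt [ 0.0016 -0.0033] F [-1.9 -3.5  9.2] gap 0.0111 j1,j6 [-0.68 -0.92]
[-0.97120843  0.45912313  0.02125278]
```

Request:
{"api": "apply_moves", "payload": {"steps": "0 0 -2 0 0 0 0;0 0 -2 0 0 0 0;0 0 0 0 0 0 0;0 0 0 0 0 0 0"}}

```text
time_s: 44.53
position: [0.4352, -0.2426, 0.0784]
eef_rot: [[-0.951, -0.309, 0.002], [-0.309, 0.951, -0.003], [-0.001, -0.004, -1.0]]
contact_force: [-1.6, -4.4, 8.2]
finger_gap: 0.0111
gripper_force: 61.2
```

```bash
python3 d.py; python3 -c "
from h import *
print(manip.observe()['ft_torque'])"
```

```text
t 44.53 p [ 0.4352 -0.2426  0.0784] yaw -162.0 tilt [ 0.0016 -0.0034] F [-1.6 -4.4  8.2] gap 0.0111 j1,j6 [-0.68 -0.99]
[-0.98154353  0.4240721   0.05520981]
```

Request:
{"api": "apply_moves", "payload": {"steps": "0 0 -2 0 0 0 0;0 0 -2 0 0 0 0;0 0 0 0 0 0 0;0 0 0 0 0 0 0"}}

```text
time_s: 44.87
position: [0.4354, -0.2427, 0.0784]
eef_rot: [[-0.927, -0.374, 0.002], [-0.374, 0.927, -0.003], [-0.0, -0.004, -1.0]]
contact_force: [-1.0, -4.9, 7.2]
finger_gap: 0.011
gripper_force: 61.1
```

```bash
python3 d.py; python3 -c "
from h import *
print(manip.observe()['ft_torque'])"
```

```text
t 44.87 p [ 0.4354 -0.2427  0.0784] yaw -158.02 tilt [ 0.0018 -0.0035] F [-1.  -4.9  7.2] gap 0.011 j1,j6 [-0.68 -1.06]
[-1.06263657  0.26636611 -0.16907144]
```

Request:
{"api": "apply_moves", "payload": {"steps": "0 0 -2 0 0 0 0;0 0 -2 0 0 0 0;0 0 0 0 0 0 0;0 0 0 0 0 0 0;0 0 0 0 0 0 0"}}

```text
time_s: 45.28
position: [0.4356, -0.2428, 0.0784]
eef_rot: [[-0.899, -0.438, 0.002], [-0.438, 0.899, -0.003], [-0.001, -0.004, -1.0]]
contact_force: [-0.1, -4.1, 7.7]
finger_gap: 0.0113
gripper_force: 61.1
```

```bash
python3 d.py; python3 -c "
from h import *
print(manip.observe()['ft_torque'])"
```

```text
t 45.28 p [ 0.4356 -0.2428  0.0784] yaw -154.05 tilt [ 0.0024 -0.0035] F [-0.1 -4.1  7.7] gap 0.0113 j1,j6 [-0.68 -1.13]
[-1.02334141 -0.02426759 -0.44628995]
```

The reverse torque rises firmly to -0.45 N m, so the switch is against its off stop. I'll release the key, lift, and go back to the grip post.

Request:
{"api": "apply_moves", "payload": {"steps": "0 0 2 0 0 -0.05 0;0 0 0 0 0 0 0.5;0 0 0 0 0 0 0.5;0 0 0 0 0 0 0.5;0 0 0 0 0 0 0.5;0 0 0 0 0 0 0.5;0 0 0 0 0 -2 0.5;0 0 0 0 0 -3 0.5;0 0 0 0 0 -4 0.5;0 0 0 0 0 -4 0.5;0 0 -6 0 0 0 1;0 0 -6 0 0 0 1;0 0 -6 0 0 0 1;0 0 -6 0 0 0 1;0 0 0 0 0 0 1;0 0 0 0 0 0 1"}}

```text
time_s: 46.62
position: [0.4346, -0.2411, 0.2077]
eef_rot: [[-0.671, -0.741, -0.0], [-0.741, 0.671, 0.0], [0.0, 0.0, -1.0]]
contact_force: [0.4, -0.8, 0.1]
finger_gap: 0.0855
gripper_force: 0.0
```

```bash
python3 d.py .43,-.03,.2,-131.6 .595,-.029,.18 .595,-.029,.08
```

```text
t 46.62 p [ 0.4346 -0.2411  0.2077] yaw -132.15 tilt [-0.0002  0.0002] F [ 0.4 -0.8  0.1] gap 0.0855 j1,j6 [-0.68 -1.51]
.43,-.03,.2,-131.6 turn az -0.55 shift [-15.48  14.36   0.77] len 21.1
.595,-.029,.18 turn az -0.0 shift [-11.03 -12.27   2.  ] len 16.6
.595,-.029,.08 turn az -0.0 shift [-0.  0. 10.] len 10.0
```

Request:
{"api": "apply_moves", "payload": {"steps": "0 0 -0.5 0 0 0 1;0 0 0 -2.58 2.39 0.1 1;0 0 0 -2.58 2.39 0.1 1;0 0 0 -2.58 2.39 0.1 1;0 0 0 -2.58 2.39 0.1 1;0 0 0 -2.58 2.39 0.1 1;0 0 0 -2.58 2.39 0.2 1;0 0 0 -2.21 -2.45 0.4 1;0 0 0 -2.21 -2.45 0.4 1;0 0 0 -2.21 -2.45 0.4 1;0 0 0 -2.21 -2.45 0.4 1;0 0 0 -2.21 -2.45 0.4 1;0 0 0 0 0 0 1;0 0 0 0 0 0 1;0 0 0 0 0 0 1"}}

```text
time_s: 47.87
position: [0.5942, -0.0285, 0.1802]
eef_rot: [[-0.663, -0.748, -0.001], [-0.748, 0.663, 0.0], [0.001, 0.001, -1.0]]
contact_force: [0.2, -0.2, 0.5]
finger_gap: 0.085
gripper_force: 0.0
```

```bash
python3 d.py .595,-.029,.08; python3 look.py 10; python3 -c "
import cv2;s=cv2.imread('pics/side10.png')[90:190,270:410];t=cv2.imread('pics/top10.png')[150:250,330:470]
cv2.imwrite('pics/v7.png',cv2.hconcat([cv2.resize(a,(400,290),interpolation=3) for a in(s,t)]))"
```

```text
t 47.87 p [ 0.5942 -0.0285  0.1802] yaw -131.55 tilt [-0.0014  0.0003] F [ 0.2 -0.2  0.5] gap 0.085 j1,j6 [-0.19 -1.03]
.595,-.029,.08 turn az -0.0 shift [-0.02 -0.09 10.02] len 10.0
tray side [287.4 207. ] 12 [0.6337 0.0523 0.054 ]
tray side [286.5 218. ] 14 [0.6315 0.0916 0.054 ]
```

View pics/v7.png

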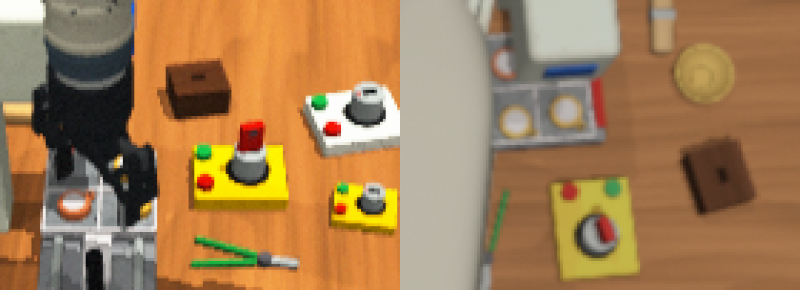

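The key is fully in the switch at top-crop (605,232), and all three lockets are in the tray at home. Next is gripping the post and pulling out.

Request:
{"api": "apply_moves", "payload": {"steps": "0 0 0 0 -0.1 2.5 1;0 0 0 0 0 2.5 1;0 0 0 0 0 2.5 1;0 0 0 0 0 2.4 1;0 0 0 0 0 0 0;0 0 0 0 0 0 0;0 0 0 0 0 0 0;0 0 0 0 0 0 0;0 0 0 0 0 0 0;0 0 0 0 0 0 0;0 0 0 0 0 0 0;0 0 0 0 0 0 0;0 0 0 0 0 0 0"}}

```text
time_s: 49.05
position: [0.5952, -0.0288, 0.0833]
eef_rot: [[-0.662, -0.749, 0.001], [-0.749, 0.662, 0.001], [-0.001, -0.0, -1.0]]
contact_force: [-4.7, 2.8, 9.7]
finger_gap: 0.0165
gripper_force: 58.2
```

Request:
{"api": "apply_moves", "payload": {"steps": "0 0 0 -0.2 0.2 0 0;0 0 0 -0.4 0.4 0 0;0 0 0 -0.6 0.6 0 0;0 0 0 -0.75 0.75 0 0;0 0 0 -0.75 0.75 0 0;0 0 0 -0.75 0.75 0 0;0 0 0 -0.75 0.75 0 0;0 0 0 -0.75 0.75 0 0;0 0 0 -0.75 0.75 0 0;0 0 0 -0.75 0.75 0 0;0 0 0 -0.75 0.75 0 0;0 0 0 -0.75 0.75 0 0;0 0 0 -0.75 0.75 0 0;0 0 0 -0.75 0.75 0 0;0 0 0 -0.75 0.75 0 0;0 0 0 -0.75 0.75 0 0;0 0 0 -0.75 0.75 0 0;0 0 0 -0.5 0.5 0 0;0 0 0 -0.3 0.3 0 0;0 0 0 0 0 0 0"}}

```text
time_s: 50.72
position: [0.5844, 0.1482, 0.0833]
eef_rot: [[-0.662, -0.75, 0.001], [-0.75, 0.662, 0.001], [-0.001, -0.0, -1.0]]
contact_force: [-4.0, 2.1, 8.4]
finger_gap: 0.0167
gripper_force: 58.4
```

Request:
{"api": "apply_moves", "payload": {"steps": "0 0 0 -0.4 0.4 0 0;0 0 0 -0.5 0.5 0 0;0 0 0 -0.3 0.3 0 0;0 0 0 -0.2 0.2 0 0;0 0 0 0 0 0 0"}}

```text
time_s: 51.13
position: [0.5833, 0.1675, 0.0833]
eef_rot: [[-0.662, -0.749, 0.001], [-0.749, 0.662, 0.0], [-0.001, -0.0, -1.0]]
contact_force: [-4.0, 0.4, 8.0]
finger_gap: 0.0167
gripper_force: 58.6
```

Request:
{"api": "apply_moves", "payload": {"steps": "0 0 0 -0.25 0.25 0 0;0 0 0 -0.25 0.25 0 0;0 0 0 0 0 0 0;0 0 0 0 0 0 0"}}

```text
time_s: 51.47
position: [0.583, 0.171, 0.0832]
eef_rot: [[-0.664, -0.748, 0.001], [-0.748, 0.664, -0.006], [0.004, -0.005, -1.0]]
contact_force: [-4.0, -17.5, 8.9]
finger_gap: 0.0163
gripper_force: 59.3
```

Request:
{"api": "apply_moves", "payload": {"steps": "0 0 0 0.15 -0.15 0 0;0 0 0 0 0 0 1;0 0 0 0 0 0 1;0 0 0 0 0 0 1;0 0 0 0 0 0 1;0 0 0 0 0 0 1;0 0 0 0 0 0 1;0 0 0 0 0 -4 1;0 0 0 0 0 -4 1;0 0 0 0 0 -2 1;0 0 0 0 0 0 1;0 0 0 0 0 0 1"}}

```text
time_s: 52.47
position: [0.5836, 0.172, 0.183]
eef_rot: [[-0.662, -0.749, 0.003], [-0.749, 0.662, 0.0], [-0.002, -0.002, -1.0]]
contact_force: [-0.1, 0.1, -0.8]
finger_gap: 0.0852
gripper_force: 0.0
```

```bash
python3 look.py 11; python3 - <<'E'
from h import *
np.set_printoptions(precision=4,suppress=True)
for n in("top","side"):
    im=cv2.imread(f"pics/{n}11.png");r0=cv2.imread(f"pics/{n}5.png")
    for X in((.563,-.011,.054),(.6202,.054,.054),(.5594,.0508,.054)): print(n,proj(n,X)[0])
t=cv2.imread("pics/top11.png")
for f in(5,11):
    t=cv2.imread(f"pics/top{f}.png")[155:210,275:345]; hsv=cv2.cvtColor(t,cv2.COLOR_BGR2HSV)
    m=((hsv[...,1]>70)&(hsv[...,2]>80)).astype(np.uint8);k,_,st,ce=cv2.connectedComponentsWithStats(m)
    print(f,[(ce[i]+[275,155],st[i].tolist(),atz("top",ce[i]+[275,155],.05)[:2]) for i in range(1,k) if 10<st[i,4]<200])
a=cv2.imread("pics/top11.png")[155:215,280:350];b=cv2.imread("pics/side11.png")[170:240,260:342]
cv2.imwrite("pics/v8.png",np.hstack([cv2.resize(x,(400,343),interpolation=3) for x in(a,b)]))
E
python3 d.py
```

```text
tray side [320.6 189.7] 41 [ 0.5426 -0.0206  0.054 ]
tray side [314.8 192. ] 30 [ 0.5592 -0.01    0.054 ]
tray side [291.5 205.8] 13 [0.6223 0.0469 0.054 ]
top [327.4112 191.5768]
top [307.279  174.8406]
top [308.5038 192.9407]
side [313.5632 191.7163]
side [291.9947 207.7511]
side [313.0982 208.1199]
5 [(array([307.8136, 177.2542]), [27, 16, 12, 12, 59], array([0.613 , 0.0524])), (array([327.5902, 193.459 ]), [47, 32, 12, 13, 61], array([ 0.5575, -0.0116])), (array([308.8732, 195.1127]), [28, 34, 13, 12, 71], array([0.5529, 0.0497])), (array([288.5909, 196.8182]), [12, 39, 4, 7, 22], array([0.5483, 0.1161]))]
11 [(array([307.6825, 177.0476]), [27, 15, 12, 13, 63], array([0.6137, 0.0528])), (array([327.7692, 193.2462]), [47, 32, 13, 12, 65], array([ 0.5582, -0.0122])), (array([288.5909, 196.4545]), [12, 37, 4, 9, 22], array([0.5495, 0.1161])), (array([310.1642, 196.8955]), [29, 36, 13, 11, 67], array([0.5469, 0.0456]))]
t 52.57 p [0.5826 0.1718 0.1808] yaw -131.48 tilt [-0.0014 -0.0002] F [ 0.1 -0.6 -0.5] gap 0.0856 j1,j6 [ 0.15 -0.7 ]
```

View pics/v8.png

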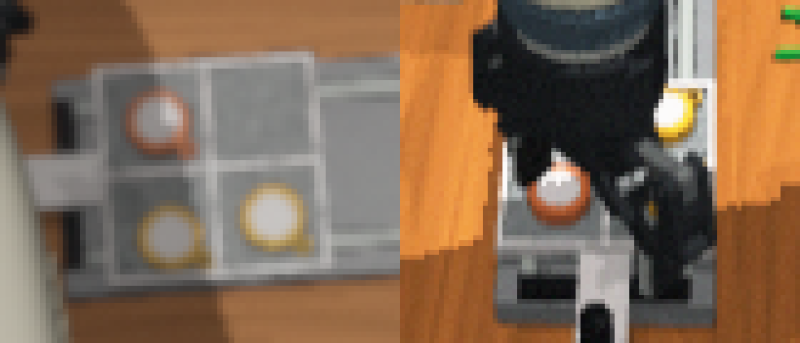

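The top view shows copper (307,177) and brass (327,193) where I put them. The other brass locket (310,197) was knocked about 7 mm, and its loop turned by about 10°. I'll pick that one up first from its new place, (0.553, 0.047).

```bash
python3 d.py .5534,.0467,.16,-124 .5534,.0467,.066
```

```text
t 52.57 p [0.5826 0.1718 0.1808] yaw -131.48 tilt [-0.0014 -0.0002] F [ 0.1 -0.6 -0.5] gap 0.0856 j1,j6 [ 0.15 -0.7 ]
.5534,.0467,.16,-124 turn az -7.48 shift [12.01 -4.57  2.08] len 13.0
.5534,.0467,.066 turn az -0.0 shift [-0.   0.   9.4] len 9.4
```

Request:
{"api": "apply_moves", "payload": {"steps": "0 0 -7 0 0 0 0.68;0 0 -0.5 0 0 0 0.68;0 0 0 3 -1.14 0.52 0.68;0 0 0 3 -1.14 0.52 0.68;0 0 0 3 -1.14 0.52 0.68;0 0 0 3 -1.14 0.52 0.68;0 0 0 0 0 4 0.68;0 0 0 0 0 2 0.68;0 0 0 0 0 0 0.68;0 0 0 0 0 0 0.68;0 0 0 0 0 0 0.68"}}

```text
time_s: 53.48
position: [0.5543, 0.0471, 0.1017]
eef_rot: [[-0.56, -0.829, 0.0], [-0.829, 0.56, 0.0], [-0.0, -0.0, -1.0]]
contact_force: [0.5, -0.0, 0.1]
finger_gap: 0.0586
gripper_force: 0.0
```

```bash
python3 d.py .5534,.0467,.066,-124; python3 - <<'E'
from h import *
s=manip.camera("side");cv2.imwrite("pics/side12.png",s[:,:,::-1])
E
```

```text
t 53.48 p [0.5543 0.0471 0.1017] yaw -124.03 tilt [0.0004 0.    ] F [ 0.5 -0.   0.1] gap 0.0586 j1,j6 [-0.07 -1.04]
.5534,.0467,.066,-124 turn az -0.03 shift [0.08 0.06 3.57] len 3.6
```

Request:
{"api": "apply_moves", "payload": {"steps": "0 0 0 0.05 0.05 1.6 0.68;0 0 0 0 0 1.4 0.68;0 0 0 0 0 0.4 0.68;0 0 0 0 0 0 0.68;0 0 0 0 0 0 0.68;0 0 0 0 0 0 0.68"}}

```text
time_s: 54.03
position: [0.5538, 0.0469, 0.0681]
eef_rot: [[-0.559, -0.829, 0.002], [-0.829, 0.559, -0.0], [-0.001, -0.001, -1.0]]
contact_force: [0.3, 0.5, 0.4]
finger_gap: 0.0582
gripper_force: 0.0
```

Request:
{"api": "apply_moves", "payload": {"steps": "0 0 0 0 0 0.2 0.68;0 0 0 0 0 0 0.6;0 0 0 0 0 0 0;0 0 0 0 0 0 0;0 0 0 0 0 0 0;0 0 0 0 0 0 0;0 0 0 0 0 0 0;0 0 0 0 0 0 0"}}

```text
time_s: 54.7
position: [0.5533, 0.0467, 0.0657]
eef_rot: [[-0.559, -0.829, 0.001], [-0.829, 0.559, -0.0], [-0.0, -0.001, -1.0]]
contact_force: [-2.4, 0.2, 6.1]
finger_gap: 0.0343
gripper_force: 59.1
```

```bash
python3 d.py .5534,.0467,.16 .5,.405,.16 .5,.405,.03
```

```text
t 54.7 p [0.5533 0.0467 0.0657] yaw -123.99 tilt [ 0.0008 -0.    ] F [-2.4  0.2  6.1] gap 0.0343 j1,j6 [-0.07 -1.04]
.5534,.0467,.16 turn az -0.0 shift [-0.01 -0.01 -9.43] len 9.4
.5,.405,.16 turn az -0.0 shift [-26.72  24.46  -0.  ] len 36.2
.5,.405,.03 turn az -0.0 shift [-0.  0. 13.] len 13.0
```

Request:
{"api": "apply_moves", "payload": {"steps": "0 0 0 0 0 -3 0;0 0 0 0 0 -3.4 0;0 0 0 0 0 -3 0;0 0 0 -2.67 2.45 0 0;0 0 0 -2.67 2.45 0 0;0 0 0 -2.67 2.45 0 0;0 0 0 -2.67 2.45 0 0;0 0 0 -2.67 2.45 0 0;0 0 0 -2.67 2.45 0 0;0 0 0 -2.67 2.45 0 0;0 0 0 -2.67 2.45 0 0;0 0 0 -2.67 2.45 0 0;0 0 0 -2.67 2.45 0 0;0 0 0 0 0 4 0;0 0 0 0 0 4 0;0 0 0 0 0 2.5 0;0 0 0 0 0 0 0;0 0 0 0 0 0 0;0 0 0 0 0 0 0"}}

```text
time_s: 56.28
position: [0.5002, 0.4055, 0.0558]
eef_rot: [[-0.559, -0.829, 0.002], [-0.829, 0.559, 0.001], [-0.002, -0.001, -1.0]]
contact_force: [-0.1, 0.3, 0.2]
finger_gap: 0.0347
gripper_force: 60.0
```

Request:
{"api": "apply_moves", "payload": {"steps": "0 0 0 0 0 1.2 0;0 0 0 0 0 1 0;0 0 0 0 0 0.3 0;0 0 0 0 0 0 0;0 0 0 0 0 0 0"}}

```text
time_s: 56.7
position: [0.4996, 0.4051, 0.0297]
eef_rot: [[-0.559, -0.829, 0.001], [-0.829, 0.559, 0.0], [-0.001, -0.0, -1.0]]
contact_force: [-0.2, 0.5, -0.8]
finger_gap: 0.0344
gripper_force: 60.0
```

Request:
{"api": "apply_moves", "payload": {"steps": "0 0 0 0 0 0.2 0;0 0 0 0 0 0 0;0 0 0 0 0 0 0"}}

```text
time_s: 56.95
position: [0.4998, 0.4054, 0.0288]
eef_rot: [[-0.559, -0.829, 0.002], [-0.829, 0.559, 0.001], [-0.002, -0.001, -1.0]]
contact_force: [-2.1, -1.7, 9.3]
finger_gap: 0.0346
gripper_force: 61.1
```

Request:
{"api": "apply_moves", "payload": {"steps": "0 0 0 0 0 -0.05 0.68;0 0 0 0 0 0 0.68;0 0 0 0 0 0 0.68;0 0 0 0 0 0 0.68;0 0 0 0 0 -3 0.68;0 0 0 0 0 -4 0.68;0 0 0 0 0 -4 0.68;0 0 0 0 0 -2 0.68;0 0 7 0 0 0 0.68;0 0 0.5 0 0 0 0.68;0 0 0 0 0 0 0.68"}}

```text
time_s: 57.87
position: [0.499, 0.4049, 0.1571]
eef_rot: [[-0.661, -0.751, -0.0], [-0.751, 0.661, -0.0], [0.0, 0.0, -1.0]]
contact_force: [-0.1, 0.0, -0.2]
finger_gap: 0.0585
gripper_force: 0.0
```

```bash
python3 look.py 13; python3 d.py .6205,.0542,.16,-131.5 .6205,.0542,.066
```

```text
mat top [201.9 215.4] 46 [0.4965 0.4056 0.017 ]
mat side [335.4 282.9] 41 [0.4843 0.2633 0.017 ]
mat side [326.6 336.9] 91 [0.4988 0.4055 0.017 ]
tray side [322.7 189.4] 147 [ 0.5363 -0.0221  0.054 ]
tray side [281.8 198.5] 30 [0.6541 0.0219 0.054 ]
tray side [292. 208.] 47 [0.62   0.0547 0.054 ]
tray side [281.6 217.4] 13 [0.6455 0.0905 0.054 ]
t 57.97 p [0.4988 0.4048 0.1562] yaw -131.31 tilt [-0.0018 -0.0011] F [0.7 0.8 1.3] gap 0.0582 j1,j6 [ 0.55 -0.3 ]
.6205,.0542,.16,-131.5 turn az 0.19 shift [ 18.19 -32.35  -0.38] len 37.1
.6205,.0542,.066 turn az -0.0 shift [-0.   0.   9.4] len 9.4
```

Request:
{"api": "apply_moves", "payload": {"steps": "0 0 0 1.82 -3.24 0 0.68;0 0 0 1.82 -3.24 0 0.68;0 0 0 1.82 -3.24 0 0.68;0 0 0 1.82 -3.24 0 0.68;0 0 0 1.82 -3.24 0 0.68;0 0 0 1.82 -3.24 0 0.68;0 0 0 1.82 -3.24 0 0.68;0 0 0 1.82 -3.24 0 0.68;0 0 0 1.82 -3.24 0 0.68;0 0 0 1.82 -3.24 0 0.68;0 0 0 0 0 3 0.68;0 0 0 0 0 2.5 0.68;0 0 0 0 0 0 0.68;0 0 0 0 0 0 0.68;0 0 0 0 0 0 0.68"}}

```text
time_s: 59.22
position: [0.6216, 0.0544, 0.1032]
eef_rot: [[-0.661, -0.75, 0.0], [-0.75, 0.661, 0.0], [-0.0, -0.0, -1.0]]
contact_force: [-0.5, 1.2, 0.6]
finger_gap: 0.0582
gripper_force: 0.0
```

```bash
python3 d.py .6205,.0542,.066,-131.5
```

```text
t 59.22 p [0.6216 0.0544 0.1032] yaw -131.4 tilt [0.0001 0.    ] F [-0.5  1.2  0.6] gap 0.0582 j1,j6 [-0.05 -0.9 ]
.6205,.0542,.066,-131.5 turn az 0.1 shift [0.09 0.07 3.72] len 3.7
```

Request:
{"api": "apply_moves", "payload": {"steps": "0 0 0 0.08 0.06 1.7 0.68;0 0 0 0 0 1.5 0.68;0 0 0 0 0 0.5 0.68;0 0 0 0 0 0 0.68;0 0 0 0 0 0 0.68;0 0 0 0 0 0 0.6;0 0 0 0 0 0 0;0 0 0 0 0 0 0;0 0 0 0 0 0 0;0 0 0 0 0 0 0;0 0 0 0 0 0 0;0 0 0 0 0 0 0"}}

```text
time_s: 60.22
position: [0.621, 0.054, 0.0671]
eef_rot: [[-0.662, -0.749, 0.002], [-0.749, 0.662, 0.0], [-0.002, -0.002, -1.0]]
contact_force: [-1.8, 0.7, 8.2]
finger_gap: 0.0342
gripper_force: 58.9
```

```bash
python3 d.py .6205,.0542,.16 .58,.315,.16 .58,.315,.029
```

```text
t 60.22 p [0.621  0.054  0.0671] yaw -131.47 tilt [0.0022 0.0001] F [-1.8  0.7  8.2] gap 0.0342 j1,j6 [-0.05 -0.89]
.6205,.0542,.16 turn az -0.0 shift [ 0.02  0.05 -9.29] len 9.3
.58,.315,.16 turn az -0.0 shift [-16.86  20.31  -0.  ] len 26.4
.58,.315,.029 turn az -0.0 shift [-0.   0.  13.1] len 13.1
```

Request:
{"api": "apply_moves", "payload": {"steps": "0 0 0 0 0 -3 0;0 0 0 0 0 -3.3 0;0 0 0 0 0 -3 0;0 0 0 -2.11 2.54 0 0;0 0 0 -2.11 2.54 0 0;0 0 0 -2.11 2.54 0 0;0 0 0 -2.11 2.54 0 0;0 0 0 -2.11 2.54 0 0;0 0 0 -2.11 2.54 0 0;0 0 0 -2.11 2.54 0 0;0 0 0 -2.11 2.54 0 0;0 0 0 0 0 4 0;0 0 0 0 0 4 0;0 0 0 0 0 2.5 0;0 0 0 0 0 0 0;0 0 0 0 0 0 0;0 0 0 0 0 0 0"}}

```text
time_s: 61.63
position: [0.5811, 0.3152, 0.0556]
eef_rot: [[-0.663, -0.749, 0.002], [-0.749, 0.663, 0.001], [-0.002, -0.001, -1.0]]
contact_force: [0.3, -0.0, -0.6]
finger_gap: 0.0342
gripper_force: 60.0
```

Request:
{"api": "apply_moves", "payload": {"steps": "0 0 0 0 0 1.2 0;0 0 0 0 0 0.9 0;0 0 0 0 0 0.2 0;0 0 0 0 0 0 0;0 0 0 0 0 0 0"}}

```text
time_s: 62.05
position: [0.5804, 0.315, 0.0314]
eef_rot: [[-0.663, -0.749, 0.001], [-0.749, 0.663, 0.0], [-0.001, -0.0, -1.0]]
contact_force: [-0.4, -0.2, -1.0]
finger_gap: 0.034
gripper_force: 60.0
```

Request:
{"api": "apply_moves", "payload": {"steps": "0 0 0 0 0 0.2 0;0 0 0 0 0 0 0;0 0 0 0 0 0 0"}}

```text
time_s: 62.3
position: [0.5807, 0.3152, 0.0302]
eef_rot: [[-0.662, -0.749, 0.002], [-0.749, 0.662, 0.001], [-0.002, -0.001, -1.0]]
contact_force: [-1.6, -0.7, 7.0]
finger_gap: 0.0346
gripper_force: 61.0
```

Contact, so I'll release and go for the last locket.

Request:
{"api": "apply_moves", "payload": {"steps": "0 0 0 0 0 -0.05 0.68;0 0 0 0 0 0 0.68;0 0 0 0 0 0 0.68;0 0 0 0 0 0 0.68;0 0 0 0 0 -3 0.68;0 0 0 0 0 -4 0.68;0 0 0 0 0 -4 0.68;0 0 0 0 0 -2 0.68;0 0 0 0 0 0 0.68"}}

```text
time_s: 63.05
position: [0.5819, 0.3158, 0.1647]
eef_rot: [[-0.662, -0.749, 0.008], [-0.749, 0.662, 0.003], [-0.008, -0.004, -1.0]]
contact_force: [0.7, 0.4, 0.2]
finger_gap: 0.0582
gripper_force: 0.0
```

```bash
python3 look.py 14; python3 d.py .563,-.0113,.16,-131.5; python3 - <<'E'
from h import *
t=cv2.imread("pics/top14.png")[155:215,300:350]; hsv=cv2.cvtColor(t,cv2.COLOR_BGR2HSV)
m=((hsv[...,1]>70)&(hsv[...,2]>80)).astype(np.uint8);k,_,st,ce=cv2.connectedComponentsWithStats(m)
print([(ce[i]+[300,155],st[i].tolist(),atz("top",ce[i]+[300,155],.05)[:2]) for i in range(1,k) if 10<st[i,4]<200])
E
```

```text
mat side [296.6 299. ] 83 [0.5802 0.3151 0.017 ]
mat side [326.4 337. ] 103 [0.4992 0.4057 0.017 ]
tray side [321.1 204.6] 61 [0.5374 0.036  0.054 ]
t 63.15 p [0.5802 0.3151 0.1596] yaw -131.48 tilt [0.0014 0.0005] F [-0.4  0.1 -0.6] gap 0.0579 j1,j6 [ 0.37 -0.48]
.563,-.0113,.16,-131.5 turn az 0.02 shift [ 25.58 -20.34  -0.04] len 32.7
[(array([327.6875  , 193.265625]), [22, 32, 13, 12, 64], array([ 0.55816755, -0.0119283 ]))]
```

Request:
{"api": "apply_moves", "payload": {"steps": "0 0 0 2.84 -2.26 0 0.68;0 0 0 2.84 -2.26 0 0.68;0 0 0 2.84 -2.26 0 0.68;0 0 0 2.84 -2.26 0 0.68;0 0 0 2.84 -2.26 0 0.68;0 0 0 2.84 -2.26 0 0.68;0 0 0 2.84 -2.26 0 0.68;0 0 0 2.84 -2.26 0 0.68;0 0 0 2.84 -2.26 0 0.68;0 0 0 0 0 3 0.68;0 0 0 0 0 2.5 0.68;0 0 0 0 0 0 0.68;0 0 0 0 0 0 0.68;0 0 0 0 0 0 0.68"}}

```text
time_s: 64.32
position: [0.5632, -0.011, 0.1042]
eef_rot: [[-0.662, -0.749, -0.001], [-0.749, 0.662, 0.0], [0.0, 0.001, -1.0]]
contact_force: [1.3, -0.2, -0.1]
finger_gap: 0.058
gripper_force: 0.0
```

```bash
python3 d.py .563,-.0113,.066,-131.5
```

```text
t 64.32 p [ 0.5632 -0.011   0.1042] yaw -131.46 tilt [-0.0006  0.0001] F [ 1.3 -0.2 -0.1] gap 0.058 j1,j6 [-0.17 -1.02]
.563,-.0113,.066,-131.5 turn az 0.04 shift [ 0.04 -0.01  3.82] len 3.8
```

Request:
{"api": "apply_moves", "payload": {"steps": "0 0 0 0.04 0 1.7 0.68;0 0 0 0 0 1.6 0.68;0 0 0 0 0 0.55 0.68;0 0 0 0 0 0 0.68;0 0 0 0 0 0 0.68;0 0 0 0 0 0 0.6;0 0 0 0 0 0 0;0 0 0 0 0 0 0;0 0 0 0 0 0 0;0 0 0 0 0 0 0;0 0 0 0 0 0 0;0 0 0 0 0 0 0"}}

```text
time_s: 65.32
position: [0.5634, -0.0116, 0.067]
eef_rot: [[-0.662, -0.749, 0.002], [-0.749, 0.662, -0.0], [-0.001, -0.002, -1.0]]
contact_force: [-1.5, 0.9, 7.4]
finger_gap: 0.0343
gripper_force: 58.9
```

```bash
python3 d.py .563,-.0113,.16 .465,.3,.16 .465,.3,.029
```

```text
t 65.32 p [ 0.5634 -0.0116  0.067 ] yaw -131.48 tilt [ 0.0022 -0.0002] F [-1.5  0.9  7.4] gap 0.0343 j1,j6 [-0.17 -1.02]
.563,-.0113,.16 turn az -0.0 shift [ 0.    0.05 -9.3 ] len 9.3
.465,.3,.16 turn az -0.0 shift [-16.83  27.96  -0.  ] len 32.6
.465,.3,.029 turn az -0.0 shift [-0.   0.  13.1] len 13.1
```

Request:
{"api": "apply_moves", "payload": {"steps": "0 0 0 0 0 -3 0;0 0 0 0 0 -3.3 0;0 0 0 0 0 -3 0;0 0 0 -1.87 3.11 0 0;0 0 0 -1.87 3.11 0 0;0 0 0 -1.87 3.11 0 0;0 0 0 -1.87 3.11 0 0;0 0 0 -1.87 3.11 0 0;0 0 0 -1.87 3.11 0 0;0 0 0 -1.87 3.11 0 0;0 0 0 -1.87 3.11 0 0;0 0 0 -1.87 3.11 0 0;0 0 0 0 0 4 0;0 0 0 0 0 4 0;0 0 0 0 0 2.5 0;0 0 0 0 0 0 0;0 0 0 0 0 0 0;0 0 0 0 0 0 0"}}

```text
time_s: 66.82
position: [0.4657, 0.3003, 0.0553]
eef_rot: [[-0.663, -0.749, 0.002], [-0.749, 0.663, 0.001], [-0.002, -0.001, -1.0]]
contact_force: [-0.1, 0.3, -0.9]
finger_gap: 0.0344
gripper_force: 60.0
```

Request:
{"api": "apply_moves", "payload": {"steps": "0 0 0 0 0 1.2 0;0 0 0 0 0 0.9 0;0 0 0 0 0 0.2 0;0 0 0 0 0 0 0;0 0 0 0 0 0 0"}}

```text
time_s: 67.23
position: [0.465, 0.3, 0.0312]
eef_rot: [[-0.663, -0.749, 0.001], [-0.749, 0.663, 0.0], [-0.001, -0.0, -1.0]]
contact_force: [-0.1, -0.1, 0.6]
finger_gap: 0.0341
gripper_force: 60.0
```

Request:
{"api": "apply_moves", "payload": {"steps": "0 0 0 0 0 0.15 0;0 0 0 0 0 0 0;0 0 0 0 0 0 0"}}

```text
time_s: 67.48
position: [0.4652, 0.3001, 0.03]
eef_rot: [[-0.662, -0.749, 0.002], [-0.749, 0.662, 0.001], [-0.002, -0.001, -1.0]]
contact_force: [-1.0, -0.8, 6.1]
finger_gap: 0.0341
gripper_force: 60.8
```

Request:
{"api": "apply_moves", "payload": {"steps": "0 0 0 0 0 -0.05 0.68;0 0 0 0 0 0 0.68;0 0 0 0 0 0 0.68;0 0 0 0 0 0 0.68;0 0 0 0 0 -3 0.68;0 0 0 0 0 -4 0.68;0 0 0 0 0 -4 0.68;0 0 0 0 0 -4 0.68;0 0 0 2.9 -2.16 0 0.68;0 0 0 2.9 -2.16 0 0.68;0 0 0 2.9 -2.16 0 0.68;0 0 0 2.9 -2.16 0 0.68;0 0 0 2.9 -2.16 0 0.68;0 0 0 0 0 0 0.68;0 0 0 0 0 0 0.68;0 0 0 0 0 0 0.68"}}

```text
time_s: 68.82
position: [0.4496, 0.1197, 0.1796]
eef_rot: [[-0.663, -0.748, 0.0], [-0.748, 0.663, 0.0], [-0.0, -0.0, -1.0]]
contact_force: [0.0, 0.1, -0.2]
finger_gap: 0.0579
gripper_force: 0.0
```

```bash
python3 look.py 15; python3 d.py; python3 - <<'E'
import cv2
t=cv2.imread('pics/top15.png')[120:300,170:470];s=cv2.imread('pics/side15.png')[90:390,230:430]
cv2.imwrite('pics/v9.png',cv2.hconcat([cv2.resize(s,(370,555),interpolation=3),cv2.copyMakeBorder(cv2.resize(t,(430,258),interpolation=3),0,297,0,0,0)]))
E
```

```text
mat top [250.7 197.3] 53 [0.5551 0.2442 0.017 ]
mat top [229.4 191. ] 54 [0.5775 0.3157 0.017 ]
mat top [201.6 215.2] 54 [0.4969 0.4063 0.017 ]
mat top [233.3 225. ] 57 [0.4626 0.3007 0.017 ]
mat side [342.5 296.9] 86 [0.4645 0.301  0.017 ]
mat side [296.7 299.1] 94 [0.5799 0.3155 0.017 ]
mat side [326.5 337. ] 104 [0.4992 0.4058 0.017 ]
tray side [302.4 194. ] 150 [5.954e-01 2.000e-04 5.400e-02]
t 68.92 p [0.4496 0.1206 0.1794] yaw -131.42 tilt [-0.      0.0002] F [-0.8  0.2  0.1] gap 0.0582 j1,j6 [ 0.08 -0.77]
```

View pics/v9.png

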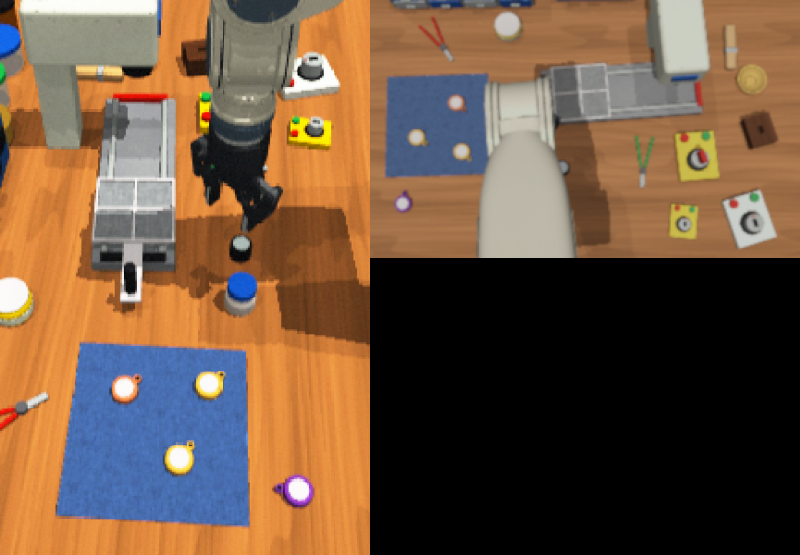

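The three lockets lie flat on the mat, at side-crop (124,388), (209,384) and (179,459). The carriage is out, and the key stands in the switch. As a last check, I'll compare the carriage with the earlier picture of it at the stop, then hand in.

```bash
python3 - <<'E'
from h import *
g=lambda f:cv2.imread(f"pics/side{f}.png",0)[215:260,276:330].astype(np.float32)
for f in(1,2,5): print(f,cv2.phaseCorrelate(g(f),g(15)))
d=cv2.phaseCorrelate(g(2),g(15))[0]
if np.hypot(*d)<1: print(manip.sign_off())
E
```

```text
1 ((0.10429745337797769, 0.5543575404786765), 0.7459813338738901)
2 ((-0.006319802857845502, 0.7037275672450285), 0.7573197769039453)
5 ((0.2941794125784405, 0.5324057122229107), 0.5648598547335024)
the job is handed in; nothing more can be done
None
```

The job is handed in. By the last pictures, the three lockets lie flat on the blue mat, the key is in the switch and turned off, the carriage is at the black stop, and nothing else appears to have moved; the hand-in returned no verdict, so I can't confirm a pass.

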